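# Weigh a tin of tea on the counter balance

### The arm

A 6-joint arm with a two-finger parallel gripper is mounted at the origin on the work surface. World frame = base frame: x ahead of the robot, y to its left, z up, the work surface at z = 0. Lengths are in m, angles in degrees, forces in N, time in s.
With the tool pointing down it reaches from about 0.375 to 0.9 m from the base axis. Payload 3.1 kg.
Tool frame: the origin (TCP) lies on the centre line of the jaws, within the pads' length; the fingertips stand 25 mm ahead of it and the grasp point (between the pads) lies 6 mm ahead of it; y points along the fingers, x is the direction in which the jaws open and shut, and the axes are right-handed (so a half turn about y gives the same grasp; the last joint's range is limited). The gripper opens to 87 mm and grips with 3 to 60 N. Pads are 19 mm wide; open, the fingers measure 117 mm over their backs; the gripper's body (75 mm by 190 mm) begins 51 mm behind the grasp point.
Start: joints at [63.226, 30.224, 82.088, -0, 67.689, -10.227], TCP at [0.178, 0.599, 0.216] pointing down, gripper open.
Joint ranges: [-176.69, 176.69], [-43.24, 126.21], [12.49, 139.97], [-82, 262], [0, 151.66], [-163.58, 163.58]. Speed limits (degrees/s): [159.86, 159.86, 180, 180, 180, 180].

### API

Orientations are given as a 3x3 rotation matrix whose columns are the frame's x, y, z axes.
In Python, from rig import * gives the robot as it stands.
- The arm moves only by the tool play_rows, never from a script. Its argument "commands" is a list of rows, each a list of 2 entries, a list of its own where there are three numbers: the shift along the world's x, y, z in m, then the turn, a rotation vector about the world's x, y, z in rad. A call has 1 to 10 rows; each row is the pose to reach, as a shift and turn from the pose commanded when the call began; what a row does not reach only later rows make up. A row lasts 1/8 s, in which the tool goes at most 62.5 mm and 10.7 degrees, less where a joint would pass 70% of its speed; a pose out of reach is approached as far as the arm can. A call with a gripper value outside its range is refused whole. "gripper" is the finger opening in m, from 0 to 0.087, set as the call begins (left out, the last holds). The fingers move at their own pace and stop on an object; the grip force is fixed at half the most. Time passes only in rows, so rows that repeat a pose let the fingers close. It gives the time, the measured TCP pose, the force and the opening at its end, in the units of the state.
- read_state(): the state, without advancing time (a new reading comes with each control period).
- capture(name): name is "side" or "top"; returns a dict with "frame" (400x640x3 uint8, red, green, blue), "depth" (400x640 float32, m along the optical axis (not along the pixel's ray), 0 where there is no reading), "mtx" (3x3 intrinsics, pixels), "cam_to_world" (4x4, takes a point from camera to world coordinates). Camera axes: x right, y down, z forward; pixel columns grow to the right and rows downward; lengths in m; the calibration is good to about 2 mm. A picture is of the moment at which its call begins.
- hand_in(): hands the job in, once; it reports no verdict.
The state is a dict: "time_s": time; "joint_positions": joint angles; "qvel": joint speeds; "tau": joint torques, N m; "position": TCP position; "tcp_rot": TCP orientation; "force": force on the tool from outside, world axes, zero at the start; "moment": the same for the moment, N m; "opening": opening from 0.0 (shut) to 1.0 (fully open).
Only numpy, scipy, OpenCV 4.12 (cv2) and the standard library are available. Lean on these libraries where they do the work, as an engineer would, in place of code of your own. Each camera call takes 0.05 s, during which the arm holds its last target. There are 200 camera calls.

### The job

A tin of tea stands on one pan of the red counter balance. Set brass weights from the tilted rack upright and side by side on the empty pan, gently and without dropping them, until the beam comes to rest with its pointer inside the green band; every weight that is not needed ends in the rack. Leave the tin on its pan and do not disturb the other goods on the counter.

Things in the scene. Friction and masses are not known exactly. Their poses are not given: they have to be found in the camera images.
- balance: red two-pan counter balance, fixed; place and yaw vary. Origin: centre of the underside. y axis along the beam towards the goods pan (with the tin), z up. Foot 110 x 300 mm. Pan centres at y = 130 mm (goods) and -130 mm (weights). White dial plate across the middle, parallel to the beam, 100 mm wide, top 227 mm up; a black pointer on each face, green band
- beam (a joint): beam tilt, rad: 0 level, positive with the goods pan (tin) down, negative with the weight pan down; stops at +-0.2. Springy and damped, settles in about 1.5 s: 50 g difference between the pans tilts it 0.1 rad, 100 g or more puts it on its stop. Green band: -0.06 to 0.06. Where on the pan a load stands does not matter
- weight_pan_top (a point): centre of the upper face of the empty pan, for the weights, as it is now: 105 mm above the counter when level, up to 26 mm higher or lower with the beam. The pan stays level; aluminium, 130 mm (balance x) by 94 mm (balance y), lip 3 mm high round the edge. Off its stops, 1 N moves it about 26 mm. Axes as the balance
- goods_pan_top (a point): the same for the pan on which the tin stands
- tin: blue round tea tin with paper band and brass lid, 70 mm across, 90 mm high, on the goods pan; origin at the centre of its underside. Its mass is unknown, 230 to 370 g
- rack: fixed dark wooden weight rack with a chrome wire riser; place and yaw vary. Origin at counter height straight below the middle slot. The face under the weights is tilted 30 degrees to the rack's -x side (robot's side): its outward normal is (-0.5, 0, 0.866) in the rack frame. Three slots along rack y at -65, 0, 65 mm
- rack_slot (a point): middle slot's centre on the tilted face, rack frame x = 0, y = 0, z = 36 mm (axes as the rack). A ledge 6 mm high runs along the lower edge, 17 mm down the slope from the slot centres. Weights in the slots may have slid up to 7 mm down to it
- riser_edge (a point): middle of the front wire of the riser's shelf, 205 mm above the counter (axes as the rack). The wire shelf (6 to 8 mm thick, y = -115 to 115 mm) runs from here 105 mm to the back, over the slots: a gripper pointing straight down does not fit there. Small spice tins stand on it, up to 280 mm; posts at its back corners, 300 mm high
- weight_200: plain brass cylinder of 200 g, 32 mm across, 32 mm high, standing in one of the slots with its axis square to the tilted face (which slot varies). Origin: centre of its underside; z along its axis, outwards
- weight_100: the same of 100 g: 26 mm across, 24 mm high
- weight_50: the same of 50 g: 21 mm across, 18.5 mm high
- jar_red: bystander: amber glass jar with white cap, 60 mm across, 85 mm high, origin under its centre
- can_yellow: bystander: can with yellow label, 67 mm across, 75 mm high, origin under its centre
- tea_box: bystander: green tea box 70 x 130 x 60 mm high, origin under its centre
- jar_olive: bystander: green glass jar with yellow cap, 70 mm across, 100 mm high, origin under its centre
- can_red: bystander: can with red label, 67 mm across, 100 mm high, origin under its centre
Mind the look-alikes: they are no part of the job. Leave any blue look-alike of the weight_200 alone.

How it is judged:
By the outcome, as a careful person would: the job done as asked, in the order asked, and still so for the second after the job is handed in, with the robot touching nothing.
It also fails if it takes over 72 s, if anything falls off the work surface, if the arm or the gripper's body presses on something with over 40 N, if the wrist force passes 120 N, or if a joint passes its speed limit or range.

## Working session

There is one attempt and no reset: what is moved stays moved. The work goes in short steps, Python scripts to look and compute and a tool call to move; the robot and the scene stay as the last step left them, time stands still between calls to the robot, and variables do not carry over. Pictures are saved under pics/ and viewed, about 8 in all and at most 12, crops included, and the job is handed in when it is done.

Besides the shell and the picture viewer there is one more tool, called as name(argument=value, ...) on one line, values as JSON. play_rows: Moves the arm, as the interface text tells. Its arguments: {"type":"object","properties":{"commands":{"type":"array"},"gripper":{"type":"number"}},"required":["commands"]}

```bash
ls; mkdir -p pics
python3 - <<'E'
from rig import *
import cv2,numpy as np
for n in("side","top"):
    c=capture(n); np.savez(f"{n}.npz",**c); cv2.imwrite(f"pics/{n}0.png",c["frame"][...,::-1]); print(n,c["mtx"].round(1).tolist(),c["cam_to_world"].round(3).tolist())
s=read_state();print(s)
E
```

```text
pics
side [[398.5, 0.0, 321.6], [0.0, 398.5, 196.3], [0.0, 0.0, 1.0]] [[0.835, -0.356, 0.42, 0.143], [-0.55, -0.548, 0.63, -0.651], [0.006, -0.756, -0.654, 0.787], [0.0, 0.0, 0.0, 1.0]]
top [[452.8, 0.0, 320.1], [0.0, 452.8, 203.0], [0.0, 0.0, 1.0]] [[-0.004, -0.999, 0.034, 0.486], [-1.0, 0.005, 0.007, -0.057], [-0.007, -0.034, -0.999, 1.242], [0.0, 0.0, 0.0, 1.0]]
{'time_s': 0.1, 'joint_positions': array([ 6.32241785e+01,  3.02727228e+01,  8.21484063e+01, -1.04502022e-03,
        6.76887847e+01, -1.02266899e+01]), 'qvel': array([-0.02424301, -0.20142271, -0.23970003, -0.00271263, -0.09751814,
        0.03360527]), 'tau': array([-3.39547350e-04, -4.40991855e+01, -1.77150536e+01,  6.34158100e-02,
        5.34578261e-02, -5.68169196e-05]), 'position': array([0.1776913 , 0.59851892, 0.21558287]), 'tcp_rot': array([[ 2.84829979e-01, -8.49157174e-04, -9.58577677e-01],
       [ 9.58576188e-01, -1.72026482e-03,  2.84831060e-01],
       [-1.89087380e-03, -9.99998160e-01,  3.23998854e-04]]), 'force': array([0.22644   , 0.90375258, 0.28664888]), 'moment': array([3.86510111e-02, 4.95320198e-07, 1.88787714e-02]), 'opening': 1.0050262530183773}
```

View pics/side0.png

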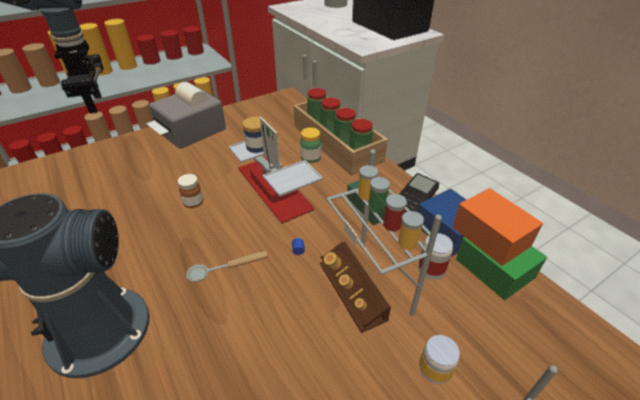

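View pics/top0.png

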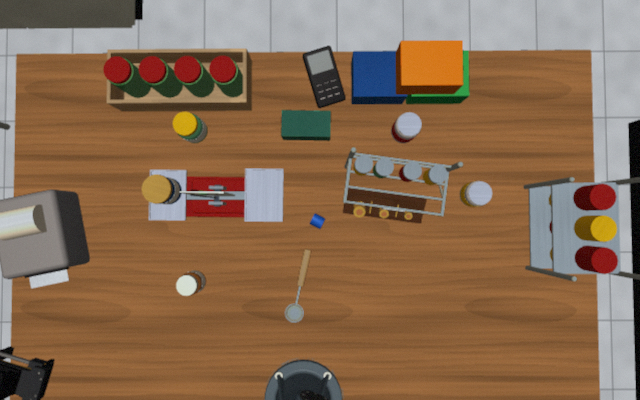

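```bash
cat > h.py <<'E'
import numpy as np,cv2
def L(n):
    c=dict(np.load(f"{n}.npz")); return c
def ray(c,u,v):
    K=c["mtx"];T=c["cam_to_world"]
    d=T[:3,:3]@np.linalg.solve(K,[u,v,1.]); return T[:3,3],d
def onz(c,u,v,z):
    o,d=ray(c,u,v); return o+d*(z-o[2])/d[2]
def pt(c,u,v,r=1):
    w=c["depth"][int(v)-r:int(v)+r+1,int(u)-r:int(u)+r+1]; w=w[w>0]
    o,d=ray(c,u,v); return o+d*np.median(w)
def cloud(c):
    v,u=np.mgrid[:400,:640]; z=c["depth"]; K=c["mtx"];T=c["cam_to_world"]
    P=np.stack([(u-K[0,2])/K[0,0]*z,(v-K[1,2])/K[1,1]*z,z],-1)
    return P@T[:3,:3].T+T[:3,3]
def shot(n,name):
    from rig import capture
    c=capture(n); np.savez(f"{n}.npz",**c); return c
def crop(c,x0,y0,x1,y1,s,fn):
    cv2.imwrite(fn,cv2.resize(c["frame"][y0:y1,x0:x1,::-1],None,fx=s,fy=s,interpolation=cv2.INTER_CUBIC))
E
python3 - <<'E'
from h import *
a,b=L("side"),L("top")
A=cv2.resize(a["frame"][230:340,290:430],(560,440))
B=cv2.resize(b["frame"][140:230,335:475],(560,360),interpolation=cv2.INTER_CUBIC)
B=cv2.resize(B,(340,218));
im=np.zeros((600,800,3),np.uint8)
A=cv2.resize(a["frame"][235:335,305:405],(400,400),interpolation=cv2.INTER_CUBIC)
B=cv2.resize(b["frame"][145:230,340:440],(400,340),interpolation=cv2.INTER_CUBIC)
C=cv2.resize(a["frame"][110:220,220:340],(218,200),interpolation=cv2.INTER_CUBIC)
D=cv2.resize(b["frame"][160:230,130:330],(571,200),interpolation=cv2.INTER_CUBIC)
im[:400,:400]=A; im[:340,400:]=B; im[400:,:218]=C; im[400:,229:]=D
cv2.imwrite("pics/crop1.png",im[...,::-1])
P=cloud(b)
# red foot
hsv=cv2.cvtColor(b["frame"],cv2.COLOR_RGB2HSV)
for v,u,n in[(212,359,'w'),(214,384,'w'),(216,408,'w'),(194,264,'wpan'),(205,170,'gpan'),(189,157,'tin'),(220,317,'blue')]:
    print(n,(u,v),pt(b,u,v).round(4), b["frame"][v,u])
E
```

```text
w (359, 212) [ 0.5019 -0.1496  0.0645] [162 100  57]
w (384, 214) [ 0.4965 -0.2153  0.0577] [162  98  55]
w (408, 216) [ 0.4911 -0.2789  0.0519] [164  98  60]
wpan (264, 194) [0.5462 0.0885 0.1326] [172 178 197]
gpan (170, 205) [0.5219 0.3374 0.0803] [167 175 194]
tin (157, 189) [0.5573 0.3386 0.1689] [175 139  66]
blue (317, 220) [ 0.4815 -0.0399  0.0315] [ 55 105 197]
```

View pics/crop1.png

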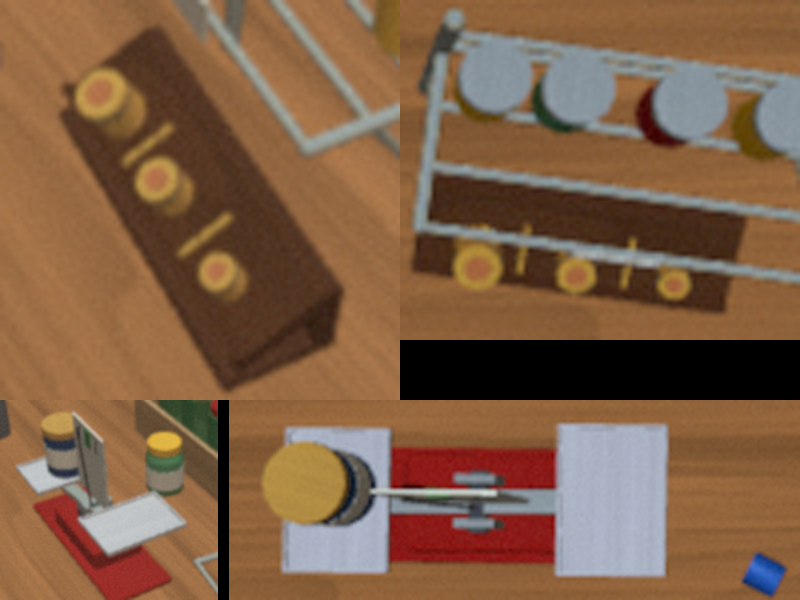

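Run:
```python
from h import *
a,b=L("side"),L("top")
def tri(p,q):
    o1,d1=ray(b,*p);o2,d2=ray(a,*q)
    s=np.linalg.lstsq(np.c_[d1,-d2],o2-o1,rcond=None)[0]
    x,y=o1+d1*s[0],o2+d2*s[1]; return ((x+y)/2).round(4),np.linalg.norm(x-y).round(4)
pairs=[((359.2,212),(329.8,257.8)),((384,213.5),(344.2,279.8)),((408.5,216),(359.2,302.3))]
W=[tri(*p) for p in pairs]; 
for w,p in zip(W,pairs): print(w, pt(b,*np.round(p[0])).round(4),pt(a,*np.round(p[1])).round(4))
# rack yaw from wire and slots
w1=onz(b,346.5,201.5,.207);w2=onz(b,443,214.5,.207)
print("wire",w1.round(3),w2.round(3),"yaw",np.degrees(np.arctan2(-(w1-w2)[0],(w1-w2)[1])))
for w,h in zip(W,(.032,.024,.0185)):
    print(h)
# rack face: fit plane by depth from side view inside dark brown
P=cloud(a);h=cv2.cvtColor(a["frame"],cv2.COLOR_RGB2HSV)
m=np.zeros((400,640),bool);m[240:330,315:392]=1
m&=(h[...,2]<100)&(P[...,2]>.012)&(P[...,2]<.08)
Q=P[m]; 
for i in range(6):
    c=Q.mean(0);n=np.linalg.svd(Q-c,full_matrices=False)[2][2];n*=np.sign(n[2]);r=(Q-c)@n;Q=Q[abs(r)<max(.003,.0)+.01*(i<2)]
print("face",len(Q),c.round(4),n.round(3))
# pans and tin
P=cloud(b);hb=cv2.cvtColor(b["frame"],cv2.COLOR_RGB2HSV)
m=np.zeros((400,640),np.uint8);m[160:230,235:300]=1
m&=((P[...,2]>.11)&(P[...,2]<.16)).astype(np.uint8)
cs=max(cv2.findContours(m,0,2)[0],key=cv2.contourArea);r=cv2.minAreaRect(cs);print(r,[onz(b,*q,.133).round(4) for q in cv2.boxPoints(r)],onz(b,*r[0],.133).round(4),np.median(P[...,2][m>0]))
red=((hb[...,0]<8)|(hb[...,0]>172))&(hb[...,1]>150);red[:170]=0;red[225:]=0;red[:,:150]=0;red[:,300:]=0
v,u=np.nonzero(red);print("red rows",v.min(),v.max())
z=P[160:230,160:250,2];print("dial max z",z.max())
```

```text
(array([ 0.5017, -0.15  ,  0.0637]), np.float64(0.0006)) [ 0.5019 -0.1496  0.0645] [ 0.5009 -0.1515  0.0649]
(array([ 0.4973, -0.2153,  0.055 ]), np.float64(0.0014)) [ 0.4965 -0.2153  0.0577] [ 0.495  -0.2163  0.0569]
(array([ 0.4906, -0.2798,  0.0523]), np.float64(0.0012)) [ 0.4911 -0.2789  0.0519] [ 0.4895 -0.2794  0.0537]
wire [ 0.524 -0.11   0.207] [ 0.493 -0.33   0.207] yaw -7.944908553781377
0.032
0.024
0.0185
face 1401 [ 0.5194 -0.2366  0.0444] [-0.436  0.053  0.899]
((264.0, 194.0), (52.0, 38.0), 90.0) [array([0.6104, 0.1352, 0.133 ]), array([0.61  , 0.0417, 0.133 ]), array([0.4822, 0.0419, 0.133 ]), array([0.4826, 0.135 , 0.133 ])] [0.5462 0.0884 0.133 ] 0.13143858713010959
red rows 176 216
dial max z 1.2417775897517334
```

```bash
cat >> h.py <<'E'
from scipy.spatial.transform import Rotation as Ro
YR=np.radians(-8.0)
RX=np.array([np.cos(YR),np.sin(YR),0]);RY=np.array([-np.sin(YR),np.cos(YR),0])
NN=-.5*RX+np.array([0,0,.866])
def Rtool(x,y): return np.c_[x,y,np.cross(x,y)]
RACK=Rtool(RY,-NN); DOWN=Rtool(np.array([1.,0,0]),np.array([0,0,-1.]))
BASE={200:np.array([.5175,-.152,.036]),100:np.array([.509,-.217,.0355]),50:np.array([.4998,-.281,.036])}
def go(targets):
    from rig import read_state
    s=read_state();p,R=s["position"],s["tcp_rot"];print("t",s["time_s"],"p",p.round(4),"F",s["force"].round(2),"op",s["opening"],"q",s["joint_positions"].round(0))
    for P,Q in targets: print((np.array(P)-p).round(4).tolist(),Ro.from_matrix(Q@R.T).as_rotvec().round(4).tolist())
E
python3 -c "
from h import *
b=BASE[200]
go([((.42,.25,.38),RACK),((.42,-.144,.3),RACK),(b+.12*NN,RACK),(b+.033*NN,RACK)])"
```

```text
t 0.1 p [0.1777 0.5985 0.2156] F [0.23 0.9  0.29] op 1.0050262530183773 q [ 63.  30.  82.  -0.  68. -10.]
[0.2423, -0.3485, 0.1644] [-0.1097, -0.5128, 0.1463]
[0.2423, -0.7425, 0.0844] [-0.1097, -0.5128, 0.1463]
[0.2804, -0.7422, -0.0757] [-0.1097, -0.5128, 0.1463]
[0.3235, -0.7482, -0.151] [-0.1097, -0.5128, 0.1463]
```

play_rows(commands=[[[0,0,0.06],[0,0,0]],[[0.02,0,0.12],[0,0,0]],[[0.06,-0.05,0.164],[0,0,0]],[[0.242,-0.348,0.164],[-0.11,-0.513,0.146]],[[0.242,-0.348,0.164],[-0.11,-0.513,0.146]],[[0.242,-0.348,0.164],[-0.11,-0.513,0.146]],[[0.242,-0.348,0.164],[-0.11,-0.513,0.146]],[[0.242,-0.348,0.164],[-0.11,-0.513,0.146]],[[0.242,-0.348,0.164],[-0.11,-0.513,0.146]],[[0.242,-0.742,0.12],[-0.11,-0.513,0.146]]], gripper=0.052)

```text
time_s: 1.35
position: [0.4222, 0.188, 0.3745]
tcp_rot: [[0.138, 0.499, -0.856], [0.99, -0.067, 0.12], [0.002, -0.864, -0.503]]
force: [1.1, -1.3, -0.6]
opening: 0.598
```

```bash
python3 -c "
from h import *
b=BASE[200]
go([((.42,-.144,.3),RACK),(b+.12*NN,RACK),(b+.033*NN,RACK)])"
```

```text
t 1.35 p [0.4222 0.188  0.3745] F [ 1.15 -1.31 -0.6 ] op 0.598324425876056 q [ 19.  -2. 108. -18.  48. -54.]
[-0.0022, -0.332, -0.0745] [-0.0017, 0.004, -0.0013]
[0.0359, -0.3316, -0.2346] [-0.0017, 0.004, -0.0013]
[0.079, -0.3377, -0.3099] [-0.0017, 0.004, -0.0013]
```

play_rows(commands=[[[0,-0.06,-0.01],[0,0,0]],[[0,-0.12,-0.025],[0,0,0]],[[0,-0.18,-0.04],[0,0,0]],[[0,-0.24,-0.055],[0,0,0]],[[0,-0.3,-0.07],[0,0,0]],[[0,-0.332,-0.1],[0,0,0]],[[0.0,-0.332,-0.16],[0,0,0]],[[0.03,-0.332,-0.21],[0,0,0]],[[0.03,-0.332,-0.21],[0,0,0]],[[0.03,-0.332,-0.21],[0,0,0]]])

```text
time_s: 2.6
position: [0.4612, -0.1374, 0.1832]
tcp_rot: [[0.147, 0.465, -0.873], [0.989, -0.073, 0.128], [-0.004, -0.882, -0.471]]
force: [-0.6, 0.3, -0.0]
opening: 0.593
```

```bash
python3 -c "
from h import *
a=shot('side',0);t=shot('top',0)
A=cv2.resize(a['frame'][190:330,270:420],(450,420));B=cv2.resize(t['frame'][140:260,310:430],(350,350))
im=np.zeros((420,800,3),np.uint8);im[:,:450]=A;im[:350,450:]=B;cv2.imwrite('pics/c2.png',im[...,::-1])
b=BASE[200]
go([(b+.12*NN,RACK),(b+.05*NN,RACK),(b+.033*NN,RACK)])"
```

```text
t 2.7 p [ 0.4611 -0.1375  0.1846] F [ 0.86  0.08 -0.22] op 0.5954831203402292 q [ -39.   16.  126.   47.   19. -164.]
[-0.003, -0.0061, -0.0447] [0.0014, -0.0314, 0.0087]
[0.0317, -0.011, -0.1053] [0.0014, -0.0314, 0.0087]
[0.0401, -0.0122, -0.1201] [0.0014, -0.0314, 0.0087]
```

View pics/c2.png

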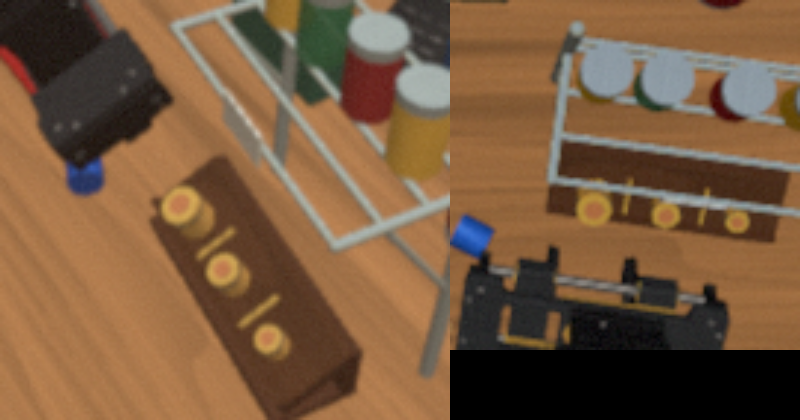

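```bash
cat > kin.py <<'E'
import numpy as np
from scipy.optimize import least_squares
from scipy.spatial.transform import Rotation as Ro
def fk(q,g):
    a1,h,a2,L,e,d=g; q=np.radians(q)
    Z=lambda t:Ro.from_rotvec([0,0,t]).as_matrix(); Y=lambda t:Ro.from_rotvec([0,t,0]).as_matrix()
    R2=Z(q[0])@Y(q[1]); R3=R2@Y(q[2])
    w=Z(q[0])@[a1,0,h]+R2@[0,0,a2]+R3@[e,0,L]
    s=SG
    R=R3@Z(s[0]*q[3])@Y(q[4])@Z(s[1]*q[5])
    ap=R[:,2]
    return w+d*ap,ap,R[:,0],R
SG=[1,1]
E
python3 - <<'E'
import kin;from kin import *
from rig import read_state
s=read_state()
D=[([63.2242,30.2727,82.1484,0,67.6888,-10.2267],[.17769,.59852,.21558],[0,0,-1],[.2848,.9586,0]),
 ([19,-2,108,-18,48,-54],[.4222,.188,.3745],[.499,-.067,-.864],[.138,.99,.002]),
 (s["joint_positions"],s["position"],s["tcp_rot"][:,1],s["tcp_rot"][:,0])]
for S in([1,1],[1,-1],[-1,1],[-1,-1]):
    kin.SG=S
    f=lambda g:np.concatenate([np.r_[(fk(q,g)[0]-p),(fk(q,g)[1]-a)*.2]*(.1 if i==1 else 1) for i,(q,p,a,x) in enumerate(D)])
    r=least_squares(f,[0,.3,.3,.3,0,.2]);print(S,r.cost,r.x.round(3))
    for q,p,a,x in D:
        P,A,X,R=fk(q,r.x);print((P-p).round(3),(A-a).round(3),"x in tool",(R.T@x).round(2))
print(s["joint_positions"])
E
```

```text
[1, 1] 0.006496103531575263 [-0.394  0.576  0.943  0.651  0.178  0.764]
[ 0.099 -0.05  -0.002] [-0.001 -0.002  0.   ] x in tool [-1.  0. -0.]
[ 0.1   -0.194  0.134] [-0.    -0.004  0.   ] x in tool [-1. -0. -0.]
[-0.002 -0.003  0.   ] [-0. -0.  0.] x in tool [-1.  0. -0.]
[1, -1] 0.006496103531575263 [-0.394  0.576  0.943  0.651  0.178  0.764]
[ 0.099 -0.05  -0.002] [-0.001 -0.002  0.   ] x in tool [-0.94  0.35 -0.  ]
[ 0.1   -0.194  0.134] [-0.    -0.004  0.   ] x in tool [ 0.31  0.95 -0.  ]
[-0.002 -0.003  0.   ] [-0. -0.  0.] x in tool [-0.84 -0.54 -0.  ]
[-1, 1] 0.011461897783765409 [ 0.917 -0.464 -0.229 -0.222 -0.046 -0.754]
[ 0.1   -0.049  0.004] [-0.001 -0.002  0.   ] x in tool [-1.  0. -0.]
[-0.    -0.226 -0.311] [-0.15  0.43  0.  ] x in tool [-0.85  0.34  0.41]
[-0.004 -0.005 -0.001] [-0.3   -0.367  0.   ] x in tool [-0.02 -0.91 -0.41]
[-1, -1] 0.011461897783765409 [ 0.917 -0.464 -0.229 -0.222 -0.046 -0.754]
[ 0.1   -0.049  0.004] [-0.001 -0.002  0.   ] x in tool [-0.94  0.35 -0.  ]
[-0.    -0.226 -0.311] [-0.15  0.43  0.  ] x in tool [0.59 0.7  0.41]
[-0.004 -0.005 -0.001] [-0.3   -0.367  0.   ] x in tool [ 0.48 -0.78 -0.41]
[ -39.20313955   16.39840226  125.68640013   47.33810867   18.80592241
 -163.52063961]
```

```bash
sed -i 's/a1,h,a2,L,e,d=g/a1,h,a2,L,e,d,dy=g/; s/\[a1,0,h\]/[a1,dy,h]/; s/^SG.*/SG=[1,1]/' kin.py
cat >> kin.py <<'E'
def ik(p,x,ap,g,q0):
    R=np.c_[-np.array(x),np.cross(ap,-np.array(x)),ap]
    lo=[-176,-43,13,-81,.5,-163];hi=[176,126,139,261,151,163]
    def f(q):
        P,_,_,M=fk(q,g); return np.r_[(P-p)*5,Ro.from_matrix(M.T@R).as_rotvec()]
    r=least_squares(f,np.clip(q0,np.array(lo)+.1,np.array(hi)-.1),bounds=(lo,hi),x_scale=30)
    return r.x.round(0),np.sqrt(2*r.cost)
E
python3 - <<'E'
from kin import *
from h import BASE,NN,RY,RX
from rig import read_state
s=read_state()
D=[([63.2242,30.2727,82.1484,0,67.6888,-10.2267],[.17769,.59852,.21558]),
 ([19,-2,108,-18,48,-54],[.4222,.188,.3745]),(s["joint_positions"],s["position"])]
f=lambda g:np.concatenate([(fk(q,g)[0]-p)*(.1 if i==1 else 1) for i,(q,p) in enumerate(D)])
r=least_squares(f,[0,.3,.3,.3,0,.2,.1]);g=r.x;print(r.cost,g.round(3),f(g).round(4));np.save("g.npy",g)
for w in(200,100,50):
  for tilt in(20,25,30):
    t=np.radians(tilt)
    for phi in (0,):
      ap=np.sin(t)*RX-np.cos(t)*np.array([0,0,1])
      for sg in(1,-1):
       for st in([-20,20,115,0,20,0],[-20,20,115,180,20,0]):
        P=BASE[w]+.012*NN-ap*.022
        o=[]
        for k in (0,.1):
            q,e=ik(P-k*ap,sg*RY,ap,g,st); o.append((q.tolist(),round(e,3)))
        if o[0][1]<.02: print(w,tilt,sg,*o)
E
```

```text
1.2934073840595459e-08 [-0.003  0.266  0.594  0.391  0.111  0.311  0.111] [-0.      0.     -0.      0.0001 -0.0001  0.0001 -0.     -0.      0.    ]
200 20 1 ([-34.0, 34.0, 119.0, 45.0, 12.0, -159.0], np.float64(0.0)) ([-36.0, 20.0, 119.0, 23.0, 24.0, -138.0], np.float64(0.0))
200 20 -1 ([-34.0, 34.0, 119.0, 45.0, 12.0, 21.0], np.float64(0.0)) ([-36.0, 20.0, 119.0, 23.0, 24.0, 42.0], np.float64(0.0))
200 20 -1 ([-34.0, 34.0, 119.0, 45.0, 12.0, 21.0], np.float64(0.0)) ([-36.0, 20.0, 119.0, 23.0, 24.0, 42.0], np.float64(0.0))
200 25 1 ([-36.0, 35.0, 123.0, 93.0, 11.0, 151.0], np.float64(0.0)) ([-41.0, 22.0, 129.0, 78.0, 15.0, 163.0], np.float64(0.086))
200 25 -1 ([-36.0, 35.0, 123.0, 93.0, 11.0, -29.0], np.float64(0.0)) ([-39.0, 20.0, 125.0, 44.0, 18.0, 18.0], np.float64(0.0))
200 25 -1 ([-36.0, 35.0, 123.0, 93.0, 11.0, -29.0], np.float64(0.0)) ([-39.0, 20.0, 125.0, 44.0, 18.0, 18.0], np.float64(0.0))
200 30 1 ([-38.0, 37.0, 127.0, 126.0, 18.0, 116.0], np.float64(0.0)) ([-42.0, 21.0, 130.0, 81.0, 17.0, 159.0], np.float64(0.0))
200 30 -1 ([-38.0, 37.0, 127.0, 126.0, 18.0, -64.0], np.floa
[... 1790 characters left out ...]
0.012)) ([-58.0, 24.0, 123.0, 63.0, 25.0, 163.0], np.float64(0.099))
50 25 -1 ([-51.0, 36.0, 117.0, 64.0, 19.0, -13.0], np.float64(0.0)) ([-55.0, 23.0, 118.0, 42.0, 28.0, 7.0], np.float64(0.0))
50 25 -1 ([-51.0, 36.0, 117.0, 64.0, 19.0, -13.0], np.float64(0.0)) ([-55.0, 23.0, 118.0, 42.0, 28.0, 7.0], np.float64(0.0))
50 30 1 ([-53.0, 37.0, 120.0, 89.0, 21.0, 140.0], np.float64(0.0)) ([-59.0, 24.0, 123.0, 63.0, 26.0, 163.0], np.float64(0.006))
50 30 -1 ([-53.0, 37.0, 120.0, 89.0, 21.0, -40.0], np.float64(0.0)) ([-59.0, 24.0, 123.0, 61.0, 26.0, -16.0], np.float64(0.0))
50 30 -1 ([-53.0, 37.0, 120.0, 89.0, 21.0, -40.0], np.float64(0.0)) ([-59.0, 24.0, 123.0, 61.0, 26.0, -16.0], np.float64(0.0))
```

```bash
cat >> h.py <<'E'
t=np.radians(20); AP=np.sin(t)*RX-np.cos(t)*np.array([0,0,1])
R20=Rtool(-RY,AP); R20h=Ro.from_rotvec(-np.pi/2*AP).as_matrix()@R20
def grasp(w,tip=.006,back=0): # tips 'tip' above face at weight axis
    sl=tip+.003
    return BASE[w]+sl*NN-(.025+back)*AP
E
python3 - <<'E'
from h import *; from kin import ik
g=np.load("g.npy")
T=[((.42,-.137,.36),R20h),((.42,-.137,.36),R20),(grasp(200,.006,.11),R20),(grasp(200,.006,.03),R20),(grasp(200),R20)]
go(T)
q=[-39,16,120,30,25,-60]
for P,R in T: q,e=ik(P,R[:,0],R[:,1],g,q);print(q,e)
E
```

```text
t 2.7 p [ 0.4611 -0.1375  0.1846] F [ 0.86  0.08 -0.22] op 0.5954831203402292 q [ -39.   16.  126.   47.   19. -164.]
[-0.0411, 0.0005, 0.1754] [0.6553, 0.0146, -1.4272]
[-0.0411, 0.0005, 0.1754] [1.2669, -0.1922, -2.8625]
[0.0062, -0.0074, -0.014] [1.2669, -0.1922, -2.8625]
[0.0333, -0.0112, -0.0892] [1.2669, -0.1922, -2.8625]
[0.0435, -0.0127, -0.1174] [1.2669, -0.1922, -2.8625]
[-40.  -3. 107.  12.  59. -37.] 2.1323987820912023e-12
[-40.  -3. 107.  12.  59.  53.] 9.008878701619255e-11
[-37.  19. 119.  22.  26.  43.] 2.9915466230522087e-10
[-35.  30. 119.  35.  15.  30.] 1.1753187303226356e-08
[-34.  34. 119.  45.  12.  22.] 2.4652855715228285e-10
```

play_rows(commands=[[[-0.02,0,0.05],[0,0,0]],[[-0.041,0,0.11],[0,0,0]],[[-0.041,0,0.175],[0,0,0]],[[-0.041,0,0.175],[0.655,0.015,-1.427]],[[-0.041,0,0.175],[0.655,0.015,-1.427]],[[-0.041,0,0.175],[0.655,0.015,-1.427]],[[-0.041,0,0.175],[0.655,0.015,-1.427]],[[-0.041,0,0.175],[0.655,0.015,-1.427]],[[-0.041,0,0.175],[0.655,0.015,-1.427]],[[-0.041,0,0.175],[0.655,0.015,-1.427]]])

```text
time_s: 3.95
position: [0.4189, -0.1372, 0.36]
tcp_rot: [[0.93, 0.356, -0.088], [0.119, -0.067, 0.991], [0.347, -0.932, -0.105]]
force: [-1.1, -0.4, -0.2]
opening: 0.599
```

```bash
python3 -c "
from h import *
go([((.42,-.137,.36),R20),(grasp(200,.006,.11),R20)])"
```

```text
t 3.95 p [ 0.4189 -0.1372  0.36  ] F [-1.14 -0.4  -0.22] op 0.5990941232846005 q [-40.  -4. 109.  12.  57. -52.]
[0.0011, 0.0002, -0.0] [0.6459, -0.0913, -1.7002]
[0.0484, -0.0078, -0.1894] [0.6459, -0.0913, -1.7002]
```

play_rows(commands=[[[0,0,0],[0.646,-0.091,-1.7]],[[0,0,0],[0.646,-0.091,-1.7]],[[0,0,0],[0.646,-0.091,-1.7]],[[0,0,0],[0.646,-0.091,-1.7]],[[0,0,0],[0.646,-0.091,-1.7]],[[0,0,0],[0.646,-0.091,-1.7]],[[0.01,0,-0.04],[0.646,-0.091,-1.7]],[[0.02,0,-0.08],[0.646,-0.091,-1.7]],[[0.03,-0.004,-0.12],[0.646,-0.091,-1.7]],[[0.04,-0.008,-0.16],[0.646,-0.091,-1.7]]])

```text
time_s: 5.2
position: [0.4602, -0.1461, 0.1996]
tcp_rot: [[-0.138, 0.345, 0.929], [-0.99, -0.049, -0.129], [0.001, -0.937, 0.348]]
force: [1.5, -0.1, 0.6]
opening: 0.598
```

```bash
python3 -c "
from h import *
go([(grasp(200,.006,.11),R20),(grasp(200,.006,.03),R20),(grasp(200),R20)])"
```

```text
t 5.2 p [ 0.4602 -0.1461  0.1996] F [ 1.46 -0.1   0.55] op 0.5980956130627991 q [-37.  15. 118.  20.  31.  45.]
[0.0071, 0.0011, -0.029] [0.0021, 0.0063, -0.0015]
[0.0342, -0.0027, -0.1042] [0.0021, 0.0063, -0.0015]
[0.0444, -0.0041, -0.1324] [0.0021, 0.0063, -0.0015]
```

Run:
```python
from h import *
a=L("side");P=cloud(a)
H=((P-BASE[100])@NN*1000).round(0)
f=a["frame"].astype(int);br=(f[...,0]>120)&(f[...,0]-f[...,2]>60)
for (u,v) in [(342,271),(339,273),(346,268),(356,294),(352,298),(361,290)]: print((u,v),H[v-1:v+2,u-1:u+2].astype(int).tolist())
print(H[258,330],H[280,344],H[285,370])
```

```text
(342, 271) [[-1, 4, 5], [6, 5, 3], [4, 0, 0]]
(339, 273) [[2, 7, 6], [5, 5, 2], [4, 0, 2]]
(346, 268) [[2, 4, 7], [1, 5, 3], [1, -2, -1]]
(356, 294) [[6, 5, 5], [5, 5, 3], [3, 4, 1]]
(352, 298) [[2, 4, 3], [5, 0, 0], [1, -2, 2]]
(361, 290) [[3, 2, 2], [5, 3, 1], [5, 2, 2]]
33.0 27.0 -0.0
```

play_rows(commands=[[[0.007,0.001,-0.029],[0.002,0.006,-0.001]],[[0.021,-0.001,-0.067],[0.002,0.006,-0.001]],[[0.034,-0.003,-0.104],[0.002,0.006,-0.001]],[[0.039,-0.004,-0.118],[0.002,0.006,-0.001]],[[0.044,-0.004,-0.132],[0.002,0.006,-0.001]],[[0.044,-0.004,-0.132],[0.002,0.006,-0.001]],[[0.044,-0.004,-0.132],[0.002,0.006,-0.001]]])

```text
time_s: 6.08
position: [0.5044, -0.1502, 0.068]
tcp_rot: [[-0.135, 0.338, 0.932], [-0.991, -0.046, -0.127], [-0.0, -0.94, 0.341]]
force: [-0.6, 0.4, 0.3]
opening: 0.595
```

```bash
python3 -c "
from h import *
a=shot('side',0)
crop(a,290,220,400,330,5,'pics/c3.png')
go([(grasp(200),R20)])"
```

```text
t 6.125 p [ 0.5044 -0.1502  0.0679] F [-0.3   0.81 -0.62] op 0.5959389273359762 q [-34.  34. 119.  44.  13.  22.]
[0.0002, 0.0, -0.0006] [-0.0004, -0.0015, -0.0046]
```

View pics/c3.png

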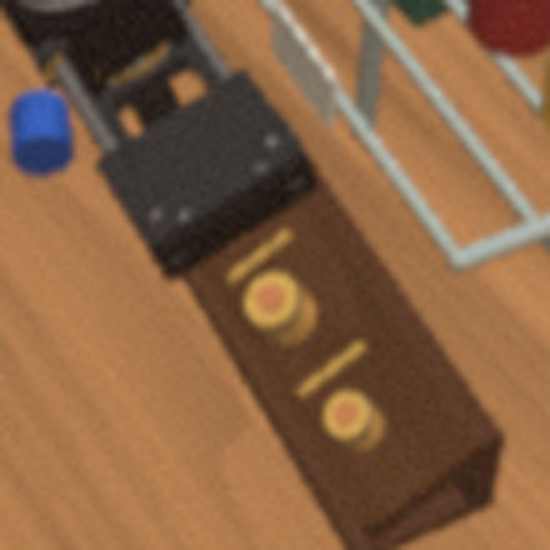

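The gripper straddles the 200 g weight in the upper slot and no force is felt. The blue look-alike (crop 40,130) is clear. I'm closing the jaws.

play_rows(commands=[[[0,0,0],[0,0,0]],[[0,0,0],[0,0,0]],[[0,0,0],[0,0,0]],[[0,0,0],[0,0,0]],[[0,0,0],[0,0,0]],[[-0.01,0.001,0.017],[0,0,0]],[[-0.02,0.002,0.04],[0,0,0]],[[-0.035,0.003,0.08],[0,0,0]],[[-0.05,0.004,0.125],[0,0,0]],[[-0.06,0.006,0.16],[0,0,0]]], gripper=0)

```text
time_s: 7.38
position: [0.4434, -0.144, 0.2278]
tcp_rot: [[-0.135, 0.336, 0.932], [-0.991, -0.045, -0.128], [-0.001, -0.941, 0.339]]
force: [0.1, -0.4, 0.3]
opening: 0.003
```

Run:
```python
from h import *; from kin import ik
# placing orientation: weight axis up. weight axis NN in tool at grasp
Rw=Ro.from_rotvec(np.radians(30)*RY).as_matrix()  # takes NN to z?
print(Rw@NN)
base=Rw@R20; ang=np.arctan2(base[1,0],base[0,0]); print(np.degrees(ang))
PL=Ro.from_rotvec([0,0,-ang]).as_matrix()@base   # jaw along +x
PLn=Ro.from_rotvec([0,0,np.pi-ang]).as_matrix()@base
g=np.load("g.npy")
for n,M in(("x+",PL),("x-",PLn)):
    print(n,M.round(2).tolist())
    for z in(.16,.3): print(ik([.546,.1,z],M[:,0],M[:,1],g,[0,20,100,0,60,20 if n=="x+" else -150]))
T=[((.44,-.1,.33),R20),((.48,.1,.33),PL),((.48,.1,.33),PLn)]
go(T)
```

```text
[-1.25782783e-05  1.76776173e-06  9.99978000e-01]
-98.0
x+ [[1.0, 0.0, 0.0], [0.0, -0.17, 0.98], [-0.0, -0.98, -0.17]]
(array([  4.,  30.,  94., -12.,  57.,  11.]), np.float64(1.3486824328422794e-09))
(array([  4.,  21.,  85., -10.,  75.,   7.]), np.float64(3.3122055850423293e-15))
x- [[-1.0, 0.0, -0.0], [0.0, 0.17, -0.98], [-0.0, -0.98, -0.17]]
(array([   3.,   29.,   97.,   -6.,   51., -163.]), np.float64(0.32142294751485573))
(array([   2.,   19.,   87.,   -3.,   72., -163.]), np.float64(0.33905302494232))
t 7.375 p [ 0.4434 -0.144   0.2278] F [ 0.11 -0.37  0.32] op 0.0025176548295182074 q [-39.  11. 118.  17.  36.  46.]
[-0.0034, 0.044, 0.1022] [-0.0012, -0.0035, -0.0039]
[0.0366, 0.244, 0.1022] [-0.3869, 0.4421, 1.664]
[0.0366, 0.244, 0.1022] [0.4263, 0.373, -1.4001]
```

The opening reads about 0, so the grasp missed. I'll look.

```bash
python3 -c "
from h import *
a=shot('side',0);b=shot('top',0)
A=cv2.resize(a['frame'][230:330,290:400],(440,400));B=cv2.resize(b['frame'][140:260,310:430],(360,360))
im=np.zeros((400,800,3),np.uint8);im[:,:440]=A;im[:360,440:]=B;cv2.imwrite('pics/c4.png',im[...,::-1])
"
```

```text
(no output)
```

View pics/c4.png

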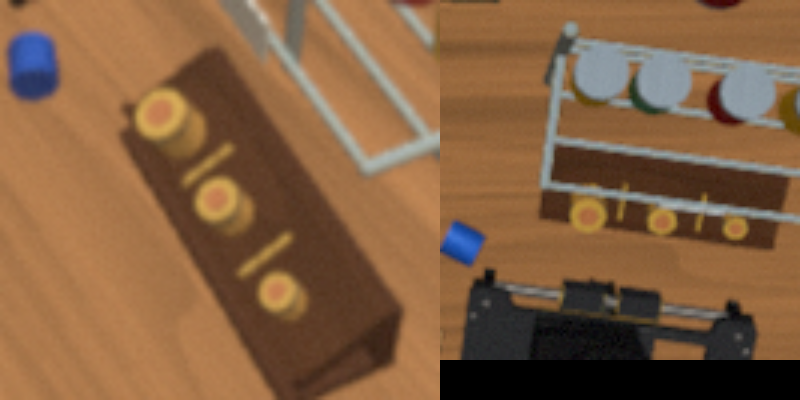

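play_rows(commands=[[[0.005,0,-0.01],[0,0,0]],[[0.01,-0.001,-0.025],[0,0,0]],[[0.02,-0.002,-0.05],[0,0,0]],[[0.03,-0.002,-0.08],[0,0,0]],[[0.03,-0.002,-0.08],[0,0,0]],[[0.03,-0.002,-0.08],[0,0,0]],[[0.03,-0.002,-0.08],[0,0,0]]], gripper=0.052)

```text
time_s: 8.35
position: [0.4742, -0.1462, 0.1469]
tcp_rot: [[-0.135, 0.336, 0.932], [-0.991, -0.045, -0.127], [-0.001, -0.941, 0.339]]
force: [-0.2, -0.1, 1.1]
opening: 0.586
```

```bash
python3 -c "
from h import *
b=L('top');a=L('side')
o1,d1=ray(b,359.3,211.3);o2,d2=ray(a,290+158/4,230+112/4)
s=np.linalg.lstsq(np.c_[d1,-d2],o2-o1,rcond=None)[0];print('200 top',o1+d1*s[0],o2+d2*s[1])
go([(grasp(200,.006,.03),R20),(grasp(200),R20)])"
```

```text
200 top [ 0.50379474 -0.15055601  0.06237532] [ 0.50121827 -0.1489575   0.06220926]
t 8.35 p [ 0.4742 -0.1462  0.1469] F [-0.19 -0.13  1.05] op 0.5855047246250192 q [-36.  22. 119.  25.  23.  40.]
[0.0202, -0.0026, -0.0514] [-0.0012, -0.0029, -0.0043]
[0.0303, -0.004, -0.0796] [-0.0012, -0.0029, -0.0043]
```

play_rows(commands=[[[0.01,-0.001,-0.026],[0,0,0]],[[0.02,-0.003,-0.051],[0,0,0]],[[0.025,-0.003,-0.065],[0,0,0]],[[0.03,-0.004,-0.08],[0,0,0]],[[0.03,-0.004,-0.08],[0,0,0]]])

```text
time_s: 8.98
position: [0.5044, -0.1503, 0.0665]
tcp_rot: [[-0.135, 0.336, 0.932], [-0.991, -0.045, -0.128], [-0.001, -0.941, 0.339]]
force: [-0.6, -0.6, 1.1]
opening: 0.596
```

play_rows(commands=[[[0,0,0],[0,0,0]],[[0,0,0],[0,0,0]],[[0,0,0],[0,0,0]],[[0,0,0],[0,0,0]],[[0,0,0],[0,0,0]],[[0,0,0],[0,0,0]]], gripper=0.025)

```text
time_s: 9.72
position: [0.5041, -0.15, 0.0663]
tcp_rot: [[-0.135, 0.335, 0.932], [-0.991, -0.044, -0.127], [-0.001, -0.941, 0.338]]
force: [0.2, -0.0, 0.0]
opening: 0.291
```

```bash
python3 -c "
from h import *
go([(grasp(200),R20)])"
```

```text
t 9.725 p [ 0.5041 -0.15    0.0663] F [ 0.16 -0.03  0.04] op 0.29080905989890904 q [-34.  34. 119.  44.  13.  22.]
[0.0004, -0.0002, 0.001] [-0.0019, -0.0037, -0.0044]
```

```bash
python3 -c "
from h import *
a=shot('side',0);b=shot('top',0)
A=cv2.resize(a['frame'][220:310,280:390],(528,432),interpolation=2);B=cv2.resize(b['frame'][170:240,325:395],(272,272),interpolation=2)
def pr(c,p):
    q=np.linalg.inv(c['cam_to_world'])@np.r_[p,1];u=c['mtx']@q[:3];return u[:2]/u[2]
im=np.zeros((432,800,3),np.uint8);im[:,:528]=A;im[:272,528:]=B
for p in (np.array([.5044,-.1502,.067]),np.array([.5044,-.1502,.067])+.025*AP,BASE[200],BASE[200]+.032*NN):
    q=pr(a,p);cv2.circle(im,tuple(((q-[280,220])*4.8).astype(int).tolist()),3,(0,255,0),-1)
    q=pr(b,p);cv2.circle(im,tuple(((q-[325,170])*3.886+[528,0]).astype(int).tolist()),2,(0,255,0),-1)
    print(pr(a,p),pr(b,p))
cv2.imwrite('pics/c5.png',im[...,::-1])
"
```

```text
[330.95350503 256.43708787] [359.30199108 211.03914004]
[333.94061715 261.71869532] [359.02642451 207.98035935]
[335.58101308 263.08606593] [359.02175949 206.30426255]
[329.8603579 257.7274917] [359.04534343 212.11612141]
```

View pics/c5.png

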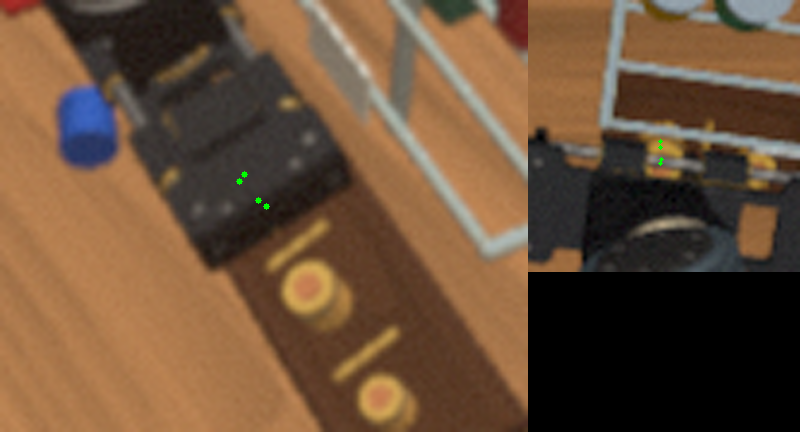

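```bash
python3 -c "
from h import *
b=L('top')
P=cloud(b)
for v in range(206,219,2): print(v,[ (u,*(P[v,u]*1000).astype(int).tolist(),b['frame'][v,u].tolist()) for u in range(344,384,4)])
"
```

```text
206 [(344, 514, -106, 164, [65, 51, 34]), (348, 514, -115, 169, [28, 27, 30]), (352, 514, -125, 163, [46, 35, 30]), (356, 517, -141, 65, [135, 98, 47]), (360, 517, -151, 68, [167, 128, 56]), (364, 517, -162, 63, [121, 87, 42]), (368, 518, -175, 36, [91, 73, 56]), (372, 518, -186, 36, [120, 123, 115]), (376, 513, -177, 208, [133, 137, 137]), (380, 513, -186, 207, [149, 162, 166])]
208 [(344, 510, -105, 170, [70, 67, 48]), (348, 510, -115, 173, [43, 42, 42]), (352, 509, -124, 175, [38, 38, 42]), (356, 512, -141, 66, [152, 121, 53]), (360, 512, -152, 66, [188, 145, 66]), (364, 512, -161, 74, [130, 99, 51]), (368, 512, -175, 39, [69, 44, 25]), (372, 510, -173, 157, [58, 37, 28]), (376, 512, -197, 33, [69, 45, 33]), (380, 512, -205, 50, [131, 93, 36])]
210 [(344, 505, -105, 169, [65, 59, 50]), (348, 505, -115, 172, [39, 36, 38]), (352, 505, -124, 171, [45, 43, 44]), (356, 505, -134, 163, [139, 127, 111]), (360, 505, -144, 163, [114, 96, 81]), (364, 505, -153, 167, [123, 104, 71]), (368, 506, -170, 88, [41, 32, 27]), (372, 505, -171, 173, [31, 32, 29]), (376, 505, -181, 170, [28, 30, 31]),
[... 843 characters left out ...]
, 491, -113, 196, [21, 21, 22]), (352, 491, -123, 189, [20, 23, 27]), (356, 490, -132, 192, [29, 30, 28]), (360, 490, -142, 187, [43, 37, 32]), (364, 490, -152, 181, [46, 39, 30]), (368, 490, -161, 178, [45, 39, 26]), (372, 490, -171, 171, [70, 62, 47]), (376, 490, -181, 170, [57, 53, 44]), (380, 490, -190, 169, [49, 45, 42])]
218 [(344, 486, -102, 245, [17, 17, 19]), (348, 485, -57, 1241, [17, 20, 20]), (352, 486, -120, 238, [13, 15, 18]), (356, 486, -129, 239, [14, 19, 16]), (360, 486, -141, 198, [12, 15, 15]), (364, 486, -150, 195, [0, 4, 3]), (368, 486, -160, 193, [23, 22, 19]), (372, 486, -170, 185, [52, 51, 54]), (376, 486, -180, 180, [44, 43, 34]), (380, 486, -188, 185, [71, 58, 39])]
```

play_rows(commands=[[[0,0,0],[0,0,0]],[[0,0,0],[0,0,0]],[[0,0,0],[0,0,0]]], gripper=0.0)

```text
time_s: 10.2
position: [0.5041, -0.1501, 0.0663]
tcp_rot: [[-0.135, 0.335, 0.932], [-0.991, -0.044, -0.127], [-0.001, -0.941, 0.338]]
force: [-0.4, -0.7, 0.4]
opening: 0.047
```

```bash
python3 -c "
from h import *
b=shot('top',0);a=shot('side',0)
P=cloud(b)
for v in range(204,217,2): print(v,[ (u,*(P[v,u]*1000).astype(int).tolist()) for u in range(346,380,3)])
go([(grasp(200),R20)])
B=cv2.resize(b['frame'][180:240,325:395],(800,686),interpolation=2)[:600];cv2.imwrite('pics/c6.png',B[...,::-1])
"
```

```text
204 [(346, 523, -117, 36), (349, 523, -125, 34), (352, 523, -133, 39), (355, 523, -140, 52), (358, 522, -147, 60), (361, 518, -142, 208), (364, 518, -149, 207), (367, 518, -156, 212), (370, 518, -163, 208), (373, 518, -170, 206), (376, 518, -177, 204), (379, 518, -184, 206)]
206 [(346, 518, -117, 30), (349, 514, -117, 168), (352, 514, -125, 164), (355, 514, -132, 161), (358, 515, -140, 155), (361, 517, -154, 68), (364, 517, -162, 64), (367, 518, -172, 38), (370, 518, -181, 34), (373, 518, -188, 39), (376, 513, -177, 205), (379, 485, -57, 1241)]
208 [(346, 510, -110, 165), (349, 509, -117, 172), (352, 509, -124, 176), (355, 509, -131, 175), (358, 509, -138, 172), (361, 512, -154, 74), (364, 512, -161, 75), (367, 509, -160, 164), (370, 510, -168, 159), (373, 510, -175, 156), (376, 512, -196, 40), (379, 512, -204, 43)]
210 [(346, 505, -111, 161), (349, 505, -117, 170), (352, 505, -124, 171), (355, 505, -131, 170), (358, 505, -139, 169), (361, 505, -146, 164), (364, 505, -153, 164), (367, 505, -159, 175), (370, 505, -167, 171), (373, 505, -174, 170), (376, 505, -181, 167), (379, 507, -20
[... 314 characters left out ...]
, (349, 495, -116, 182), (352, 495, -124, 180), (355, 495, -131, 173), (358, 495, -139, 166), (361, 496, -152, 96), (364, 496, -157, 123), (367, 495, -160, 164), (370, 495, -167, 170), (373, 495, -174, 170), (376, 495, -181, 172), (379, 485, -57, 1241)]
216 [(346, 491, -109, 193), (349, 491, -116, 193), (352, 490, -123, 193), (355, 490, -130, 190), (358, 490, -137, 187), (361, 490, -144, 186), (364, 490, -151, 185), (367, 490, -159, 180), (370, 490, -166, 178), (373, 490, -173, 173), (376, 490, -181, 169), (379, 491, -205, 27)]
t 10.3 p [ 0.5041 -0.1501  0.0663] F [-0.03 -0.28 -0.08] op 0.01888365190506341 q [-34.  34. 119.  44.  13.  22.]
[0.0004, -0.0001, 0.001] [-0.0019, -0.0037, -0.0043]
```

View pics/c6.png

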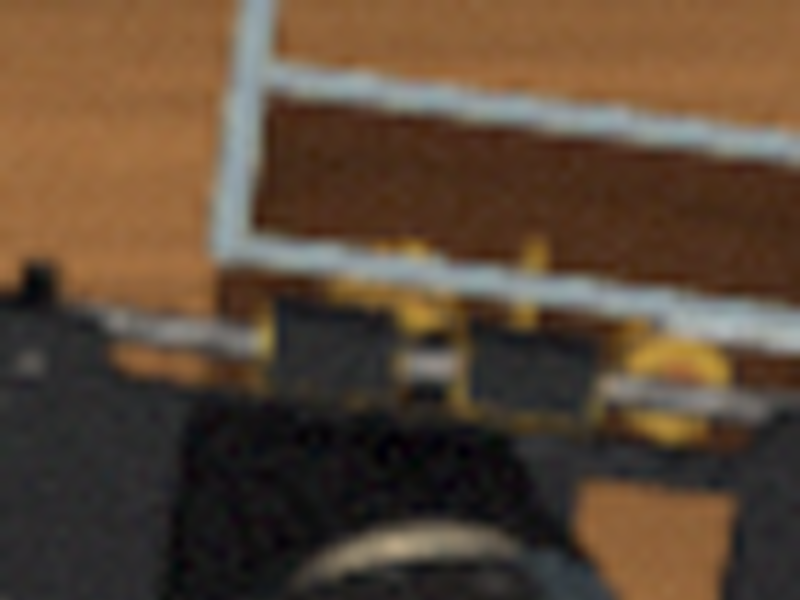

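```bash
python3 -c "
from h import *
a=L('side')
P=cloud(a)
T=np.array([.5041,-.1501,.0663]);R=R20
for v in range(236,282,4): print(v,[ (u,*((P[v,u]-T)@R*1000).astype(int).tolist()) for u in range(308,358,5)])
"
```

```text
236 [(308, 17, -130, -20), (313, 7, -109, -11), (318, 21, -118, -2), (323, 23, -111, 6), (328, 20, -99, 15), (333, 41, -117, 23), (338, 33, -97, 33), (343, -102, 94, 60), (348, -98, 100, 72), (353, 76, -128, 55)]
240 [(308, 17, -119, -25), (313, 24, -119, -16), (318, 16, -100, -7), (323, 23, -99, 1), (328, 30, -100, 10), (333, 51, -119, 18), (338, 39, -93, 28), (343, -88, 89, 54), (348, -81, 92, 65), (353, 78, -119, 51)]
244 [(308, 11, -101, -29), (313, 33, -119, -20), (318, 25, -100, -11), (323, 31, -99, -2), (328, 31, -89, 6), (333, 33, -83, 15), (338, 64, -115, 22), (343, 73, -118, 30), (348, -71, 93, 59), (353, -65, 98, 70)]
248 [(308, 20, -99, -34), (313, 41, -118, -24), (318, 33, -99, -15), (323, 33, -89, -6), (328, 33, -80, 2), (333, 68, -118, 9), (338, 76, -120, 17), (343, 81, -118, 26), (348, 87, -117, 34), (353, -51, 93, 64)]
252 [(308, 28, -98, -38), (313, 34, -97, -29), (318, 57, -119, -20), (323, 30, -73, -11), (328, 70, -118, -3), (333, 76, -117, 5), (338, 82, -118, 13), (343, 90, -119, 21), (348, 95, -118, 29), (353, -38, 89, 57)]
256 [(308, -78, 55, -46), (313, 38, -9
[... 709 characters left out ...]
), (333, 87, -85, -11), (338, 17, 30, 0), (343, 21, 36, 11), (348, 32, 29, 20), (353, 41, 27, 30)]
272 [(308, -31, 48, -66), (313, -25, 51, -56), (318, -19, 54, -45), (323, 92, -100, -32), (328, 85, -80, -24), (333, 15, 36, -14), (338, 25, 31, -4), (343, 32, 33, 5), (348, 41, 29, 15), (353, 48, 29, 25)]
276 [(308, -19, 45, -71), (313, -12, 47, -60), (318, -8, 52, -50), (323, 87, -81, -37), (328, 7, 51, -29), (333, 27, 31, -19), (338, 32, 35, -9), (343, 56, 9, 0), (348, 62, 9, 9), (353, 58, 29, 20)]
280 [(308, -8, 44, -75), (313, -2, 46, -65), (318, 1, 53, -55), (323, 8, 53, -44), (328, 11, 59, -34), (333, 23, 53, -24), (338, 41, 35, -14), (343, 66, 7, -4), (348, 73, 6, 4), (353, 65, 31, 15)]
```

play_rows(commands=[[[-0.01,0.001,0.028],[0,0,0]],[[-0.02,0.002,0.056],[0,0,0]],[[-0.035,0.004,0.1],[0,0,0]],[[-0.055,0.03,0.15],[0,0,0]],[[-0.055,0.08,0.17],[0,0,0]],[[-0.055,0.13,0.17],[0,0,0]],[[-0.055,0.13,0.17],[0,0,0]],[[-0.055,0.13,0.17],[0,0,0]]], gripper=0.052)

```text
time_s: 11.3
position: [0.4493, -0.0201, 0.2364]
tcp_rot: [[-0.134, 0.336, 0.932], [-0.991, -0.045, -0.126], [-0.001, -0.941, 0.339]]
force: [-0.5, -0.8, 0.1]
opening: 0.593
```

```bash
python3 -c "
from h import *
from rig import read_state
a=shot('side',0);b=shot('top',0)
s=read_state();T=s['position'];R=s['tcp_rot'];print(T,s['opening'])
def pr(c,p):
    q=np.linalg.inv(c['cam_to_world'])@np.r_[p,1];u=c['mtx']@q[:3];return u[:2]/u[2]
q=pr(a,T);print(q);x0,y0=int(q[0])-60,max(0,int(q[1])-65)
im=cv2.resize(a['frame'][y0:y0+120,x0:x0+120],(600,600),interpolation=2)
for k in(0,.025,-.045):
    for sx in(-.026,.026):
        w=pr(a,T+R@[sx,k,0]);cv2.circle(im,tuple(((w-[x0,y0])*5).astype(int).tolist()),3,(0,255,0),-1)
cv2.imwrite('pics/c7.png',im[...,::-1])
P=(cloud(a)-T)@R*1000
m=(abs(P[...,0])<110)&(P[...,1]>-130)&(P[...,1]<60)&(abs(P[...,2])<60)
for lo in range(-60,60,5):
    k=m&(P[...,1]>=lo)&(P[...,1]<lo+5)&(abs(P[...,0])<60);Q=P[k]
    if len(Q): print(lo,len(Q),'x',np.percentile(Q[:,0],[5,50,95]).round(),'z',np.percentile(Q[:,2],[5,50,95]).round())
"
```

```text
[ 0.44945406 -0.02119115  0.23616092] 0.5967775972005172
[279.31758527 179.32982772]
-60 22 x [-33. -31. -27.] z [-10.  -1.   6.]
-55 4 x [-35. -33. -32.] z [-13.  -7.   7.]
-35 5 x [34. 34. 36.] z [-8.  1.  3.]
-30 19 x [32. 34. 35.] z [-12.  -2.   8.]
-25 18 x [32. 34. 35.] z [-12.  -4.   7.]
-20 16 x [32. 34. 35.] z [-11.  -0.   8.]
-15 19 x [31. 33. 35.] z [-10.  -3.   7.]
-10 8 x [32. 33. 34.] z [-12.  -1.   7.]
```

View pics/c7.png

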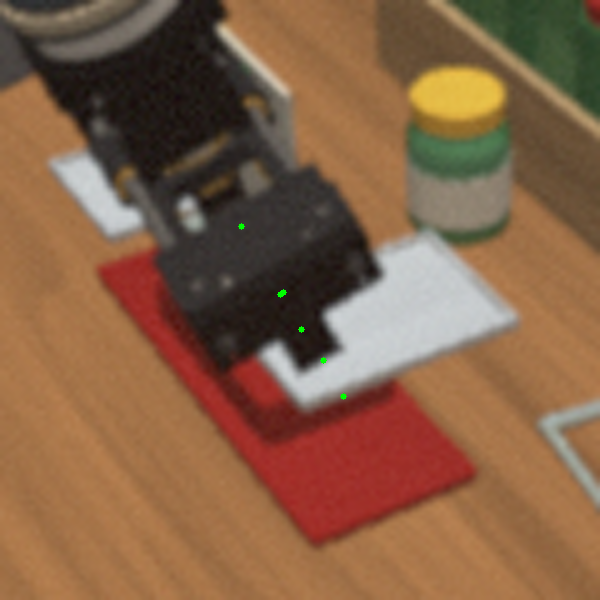

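```bash
sed -i 's/(.025+back)/(TIP+back)/' h.py; echo 'TIP=-.008' >> h.py
python3 - <<'E'
from h import *; from kin import ik
g=np.load("g.npy")
T=[(grasp(200,.006,.12),R20),(grasp(200,.006,.03),R20),(grasp(200),R20)]
go(T)
q=[-36,22,119,25,23,40]
for w in(200,100,50):
  for bk in(.12,.06,.03,0): P=grasp(w,.006,bk);R=R20;q,e=ik(P,R[:,0],R[:,1],g,q);print(w,q,e)
E
```

```text
t 11.4 p [ 0.4495 -0.0212  0.2362] F [0.02 0.52 1.37] op 0.5967775972005172 q [-20.   8. 119.   7.  34.  72.]
[0.0257, -0.1249, -0.0871] [-0.0017, -0.0037, -0.0026]
[0.0561, -0.1291, -0.1717] [-0.0017, -0.0037, -0.0026]
[0.0663, -0.1306, -0.1999] [-0.0017, -0.0037, -0.0026]
200 [-36.  22. 119.  25.  23.  41.] 1.9772244028636548e-10
200 [-35.  30. 119.  36.  15.  30.] 2.5655127414311184e-15
200 [-34.  34. 119.  46.  12.  20.] 1.3049028638646522e-09
200 [-33.  38. 118.  59.  10.   8.] 6.883989471285144e-10
100 [-44.  23. 117.  27.  26.  31.] 2.0972758659390257e-15
100 [-43.  31. 117.  37.  19.  22.] 1.1181848564581774e-10
100 [-42.  35. 117.  44.  16.  15.] 4.60123633305688e-12
100 [-41.  39. 116.  52.  14.   7.] 9.644830128025782e-11
50 [-51.  25. 113.  28.  30.  24.] 7.269653043292787e-11
50 [-49.  32. 113.  35.  23.  18.] 9.084245702938363e-12
50 [-48.  36. 113.  40.  20.  13.] 4.1459333060605584e-14
50 [-48.  39. 112.  45.  18.   8.] 3.0748772419337805e-12
```

play_rows(commands=[[[0.01,-0.05,-0.02],[0,0,0]],[[0.02,-0.1,-0.05],[0,0,0]],[[0.026,-0.125,-0.087],[-0.002,-0.004,-0.003]],[[0.036,-0.126,-0.115],[-0.002,-0.004,-0.003]],[[0.046,-0.128,-0.143],[-0.002,-0.004,-0.003]],[[0.056,-0.129,-0.172],[-0.002,-0.004,-0.003]],[[0.06,-0.13,-0.184],[-0.002,-0.004,-0.003]],[[0.065,-0.1305,-0.197],[-0.002,-0.004,-0.003]],[[0.065,-0.1305,-0.197],[-0.002,-0.004,-0.003]]])

```text
time_s: 12.52
position: [0.5138, -0.1522, 0.0379]
tcp_rot: [[-0.141, 0.337, 0.931], [-0.99, -0.047, -0.133], [-0.001, -0.94, 0.341]]
force: [-0.5, 0.5, 0.5]
opening: 0.594
```

play_rows(commands=[[[0,0,0],[0,0,0]],[[0,0,0],[0,0,0]],[[0,0,0],[0,0,0]],[[0,0,0],[0,0,0]],[[0,0,0],[0,0,0]],[[0,0,0],[0,0,0]]], gripper=0)

```text
time_s: 13.28
position: [0.5142, -0.1509, 0.0398]
tcp_rot: [[-0.138, 0.34, 0.93], [-0.99, -0.049, -0.129], [0.001, -0.939, 0.343]]
force: [-2.9, -1.3, 6.4]
opening: 0.361
```

Gripped, with an opening of 31.4 mm. Now lifting.

play_rows(commands=[[[-0.006,0.001,0.012],[0,0,0]],[[-0.014,0.002,0.026],[0,0,0]],[[-0.025,0.003,0.055],[0,0,0]],[[-0.04,0.004,0.1],[0,0,0]],[[-0.06,0.005,0.15],[0,0,0]],[[-0.07,0.01,0.2],[0,0,0]],[[-0.07,0.02,0.25],[0,0,0]],[[-0.07,0.02,0.29],[0,0,0]],[[-0.07,0.02,0.29],[0,0,0]]])

```text
time_s: 14.4
position: [0.4453, -0.131, 0.3323]
tcp_rot: [[-0.137, 0.344, 0.929], [-0.991, -0.051, -0.127], [0.003, -0.938, 0.348]]
force: [-0.3, -0.5, -3.1]
opening: 0.362
```

```bash
cat >> h.py <<'E'
_b=Ro.from_rotvec(np.radians(30)*RY).as_matrix()@R20
PL=Ro.from_rotvec([0,0,-np.arctan2(_b[1,0],_b[0,0])]).as_matrix()@_b
E
python3 - <<'E'
from h import *; from kin import ik
g=np.load("g.npy")
half=Ro.from_rotvec([0,0,-np.radians(49)]).as_matrix()@PL
go([((.46,.0,.33),half),((.56,.1,.33),PL)])
q=[-20,10,100,10,50,40]
for P,R in[((.46,0,.33),half),((.56,.1,.33),PL),((.56,.1,.12),PL)]: q,e=ik(P,R[:,0],R[:,1],g,q);print(q,e)
E
```

```text
t 14.4 p [ 0.4453 -0.131   0.3323] F [-0.26 -0.51 -3.12] op 0.36210409300199087 q [-37.   1. 109.  12.  53.  55.]
[0.0147, 0.131, -0.0023] [-0.1523, 0.5241, 0.8316]
[0.1147, 0.231, -0.0023] [-0.3903, 0.4537, 1.663]
[-9. 14. 91. -8. 82. 42.] 7.373502544301008e-11
[  4.  21.  80. -10.  80.   6.] 7.0197370919796075e-15
[  4.  34.  94. -12.  53.  12.] 1.2636924554984054e-09
```

play_rows(commands=[[[0.015,0.04,0],[-0.152,0.524,0.832]],[[0.015,0.08,0],[-0.152,0.524,0.832]],[[0.015,0.131,0],[-0.152,0.524,0.832]],[[0.015,0.131,0],[-0.152,0.524,0.832]],[[0.015,0.131,0],[-0.152,0.524,0.832]],[[0.05,0.16,0],[-0.39,0.454,1.663]],[[0.08,0.18,0],[-0.39,0.454,1.663]],[[0.11,0.2,0],[-0.39,0.454,1.663]],[[0.135,0.2,0],[-0.39,0.454,1.663]],[[0.135,0.2,0],[-0.39,0.454,1.663]]])

```text
time_s: 15.65
position: [0.5794, 0.07, 0.3254]
tcp_rot: [[1.0, -0.008, -0.006], [0.004, -0.179, 0.984], [-0.009, -0.984, -0.179]]
force: [-1.3, 0.0, -2.3]
opening: 0.359
```

```bash
cat >> h.py <<'E'
PAN=np.array([.546,.0885,.131])
def place(off,z,d,lift=0): return np.array([PAN[0]+off[0],PAN[1]+off[1],z+lift])-PL@d
E
python3 -c "
from h import *
d=R20.T@(BASE[200]-np.array([.5142,-.1509,.0398]));print(d)
o=(.038,-.012)
go([(place(o,.131,d,.1),PL),(place(o,.131,d,.03),PL),(place(o,.131,d),PL)])"
```

```text
[0.00063002 0.00474087 0.00191499]
t 15.65 p [0.5794 0.07   0.3254] F [-1.33  0.03 -2.3 ] op 0.3591316952440571 q [  1.  22.  79. -10.  80.   3.]
[0.004, 0.0054, -0.0894] [0.0056, -0.0087, -0.004]
[0.004, 0.0054, -0.1594] [0.0056, -0.0087, -0.004]
[0.004, 0.0054, -0.1894] [0.0056, -0.0087, -0.004]
```

Next I'll go down to about 25 mm above the pan, then measure the gap with the cameras.

play_rows(commands=[[[0.004,0.005,-0.04],[0.006,-0.009,-0.004]],[[0.004,0.005,-0.08],[0.006,-0.009,-0.004]],[[0.004,0.005,-0.12],[0.006,-0.009,-0.004]],[[0.004,0.005,-0.15],[0.006,-0.009,-0.004]],[[0.004,0.005,-0.164],[0.006,-0.009,-0.004]],[[0.004,0.005,-0.164],[0.006,-0.009,-0.004]],[[0.004,0.005,-0.164],[0.006,-0.009,-0.004]]])

```text
time_s: 16.52
position: [0.5839, 0.0745, 0.1661]
tcp_rot: [[1.0, 0.007, 0.008], [-0.006, -0.173, 0.985], [0.008, -0.985, -0.173]]
force: [0.3, -0.2, -1.7]
opening: 0.358
```

```bash
cat >> h.py <<'E'
def brass(c):
    h=cv2.cvtColor(c["frame"],cv2.COLOR_RGB2HSV); return (h[...,0]>8)&(h[...,0]<30)&(h[...,1]>90)
def pr(c,p):
    q=np.linalg.inv(c['cam_to_world'])@np.r_[p,1];u=c['mtx']@q[:3];return u[:2]/u[2]
E
python3 -c "
from h import *
d=np.array([.0006,.0047,.0019]);o=(.038,-.012)
go([(place(o,.131,d),PL)])
a=shot('side',0);b=shot('top',0)
P=cloud(a);x=pr(a,[.584,.0765,.16]);print(x)
u,v=x.astype(int)
A=cv2.resize(a['frame'][v-50:v+50,u-60:u+60],(720,600),interpolation=2);cv2.imwrite('pics/c8.png',A[...,::-1]);print(u-60,v-50)
for r in range(v-14,v+26,2): print(r,[(c,*(P[r,c]*1000).astype(int).tolist()) for c in range(u-12,u+14,4)])
"
```

```text
t 16.525 p [0.5839 0.0745 0.1661] F [ 0.34 -0.21 -1.66] op 0.35828687187984176 q [  2.  32.  89. -12.  59.   8.]
[-0.0005, 0.001, -0.0301] [-0.0003, 0.008, 0.0064]
[308.06529153 165.41144332]
248 115
151 [(296, 550, 79, 216), (300, 559, 73, 216), (304, 692, 279, 48), (308, 704, 273, 47), (312, 597, 77, 200), (316, 605, 70, 201), (320, 747, 267, 35)]
153 [(296, 553, 84, 206), (300, 558, 72, 211), (304, 581, 92, 191), (308, 588, 83, 193), (312, 597, 78, 193), (316, 143, -650, 786), (320, 748, 269, 26)]
155 [(296, 556, 90, 195), (300, 558, 72, 205), (304, 576, 83, 192), (308, 585, 78, 191), (312, 593, 71, 192), (316, 603, 68, 190), (320, 748, 268, 18)]
157 [(296, 685, 321, 3), (300, 557, 70, 200), (304, 571, 74, 193), (308, 578, 67, 194), (312, 588, 63, 193), (316, 602, 66, 185), (320, 748, 269, 9)]
159 [(296, 681, 315, 0), (300, 556, 70, 194), (304, 569, 72, 188), (308, 575, 62, 192), (312, 586, 60, 189), (316, 601, 65, 180), (320, 748, 268, 2)]
161 [(296, 673, 301, 3), (300, 557, 72, 187), (304, 568, 71, 183), (308, 575, 61, 186), (312, 587, 61, 182), (316, 726, 260, 7), (320, 740, 25
[... 1426 characters left out ...]
304, 561, 61, 127), (308, 568, 52, 129), (312, 575, 43, 132), (316, 587, 43, 128), (320, 682, 168, 2)]
183 [(296, 537, 62, 130), (300, 546, 56, 130), (304, 554, 50, 131), (308, 563, 45, 130), (312, 574, 43, 126), (316, 668, 170, 0), (320, 679, 163, 0)]
185 [(296, 533, 56, 129), (300, 542, 50, 129), (304, 549, 42, 131), (308, 642, 176, -1), (312, 650, 165, 2), (316, 664, 163, -1), (320, 671, 151, 2)]
187 [(296, 526, 44, 134), (300, 539, 45, 127), (304, 628, 177, -3), (308, 637, 167, 0), (312, 648, 161, -1), (316, 657, 153, 0), (320, 668, 146, 0)]
189 [(296, 526, 44, 127), (300, 611, 172, -1), (304, 619, 162, 2), (308, 632, 159, -1), (312, 642, 152, 0), (316, 654, 148, -3), (320, 662, 137, 0)]
```

View pics/c8.png

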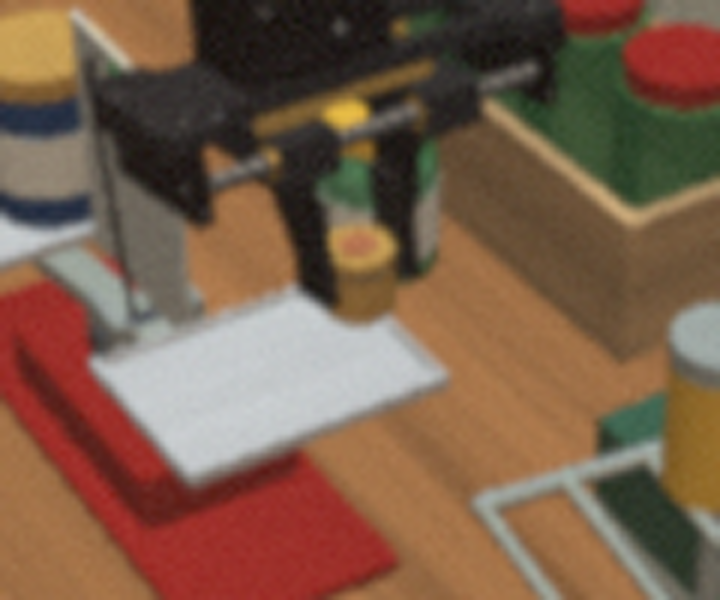

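play_rows(commands=[[[0,0,-0.01],[0,0,0]],[[0,0,-0.018],[0,0,0]],[[0,0,-0.024],[0,0,0]],[[0,0,-0.027],[0,0,0]],[[0,0,-0.029],[0,0,0]],[[0,0,-0.031],[0,0,0]],[[0,0,-0.033],[0,0,0]],[[0,0,-0.034],[0,0,0]],[[0,0,-0.034],[0,0,0]],[[0,0,-0.034],[0,0,0]]])

```text
time_s: 17.88
position: [0.5834, 0.0743, 0.1315]
tcp_rot: [[1.0, 0.005, 0.007], [-0.006, -0.174, 0.985], [0.007, -0.985, -0.174]]
force: [0.6, -1.5, -0.1]
opening: 0.362
```

```bash
cat >> h.py <<'E'
def panz(b):
    P=cloud(b).reshape(-1,3); m=(P[:,0]>.49)&(P[:,0]<.535)&(P[:,1]>.048)&(P[:,1]<.06)&(P[:,2]>.06)&(P[:,2]<.15)
    return np.median(P[m,2]),m.sum()
E
python3 -c "
from h import *
a=shot('side',0);print(panz(a));go([])
P=cloud(a);m=brass(a);m[:,:290]=0;m[:140]=0;m[190:]=0;m[:,325:]=0;m&=(P[...,2]>.12)&(P[...,0]<.62);Q=P[m];print(len(Q),np.percentile(Q,[2,50,98],axis=0).round(3))"
```

```text
(np.float64(0.12603691880829426), np.int64(51))
t 17.925 p [0.5834 0.0744 0.1315] F [-0.24 -1.58  1.13] op 0.35450129257766794 q [  2.  34.  91. -12.  55.   9.]
362 [[0.532 0.051 0.129]
 [0.574 0.069 0.163]
 [0.605 0.091 0.246]]
```

play_rows(commands=[[[0,0,0],[0,0,0]],[[0,0,0],[0,0,0]],[[0,0,0],[0,0,0]],[[0,0,0],[0,0,0]],[[0,0,0],[0,0,0]],[[0,0,0.01],[0,0,0]],[[0,0,0.03],[0,0,0]],[[0,-0.005,0.07],[0,0,0]],[[0,-0.02,0.12],[0,0,0]],[[0,-0.04,0.18],[0,0,0]]], gripper=0.052)

```text
time_s: 19.18
position: [0.5825, 0.0347, 0.3121]
tcp_rot: [[1.0, 0.004, 0.006], [-0.005, -0.173, 0.985], [0.005, -0.985, -0.173]]
force: [1.2, -0.1, -0.1]
opening: 0.597
```

```bash
python3 -c "
from h import *
half=Ro.from_rotvec([0,0,-np.radians(49)]).as_matrix()@PL
a=shot('side',0);b=shot('top',0);print(panz(a),panz(b))
crop(a,240,110,350,200,5,'pics/c9.png')
go([((.47,-.05,.33),half),((.43,-.19,.30),R20),(grasp(100,.006,.12),R20)])"
```

```text
(np.float64(0.13079685394772417), np.int64(46)) (np.float64(0.13146848260522825), np.int64(6))
t 19.275 p [0.5875 0.0328 0.3194] F [0.67 0.18 0.55] op 0.598881265718934 q [ -2.  22.  80. -10.  76.   1.]
[-0.1175, -0.0828, 0.0106] [0.0116, 0.021, -0.8473]
[-0.1575, -0.2228, -0.0194] [0.4063, -0.432, -1.653]
[-0.1209, -0.2439, -0.1708] [0.4063, -0.432, -1.653]
```

View pics/c9.png

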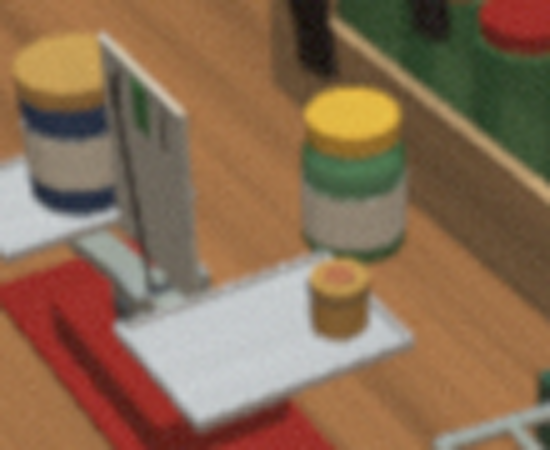

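play_rows(commands=[[[-0.03,-0.02,0.01],[0.012,0.021,-0.847]],[[-0.06,-0.04,0.01],[0.012,0.021,-0.847]],[[-0.09,-0.06,0.01],[0.012,0.021,-0.847]],[[-0.117,-0.083,0.01],[0.012,0.021,-0.847]],[[-0.117,-0.083,0.01],[0.012,0.021,-0.847]],[[-0.14,-0.12,0],[0.406,-0.432,-1.653]],[[-0.15,-0.16,0],[0.406,-0.432,-1.653]],[[-0.157,-0.2,-0.01],[0.406,-0.432,-1.653]],[[-0.157,-0.223,-0.02],[0.406,-0.432,-1.653]],[[-0.157,-0.223,-0.02],[0.406,-0.432,-1.653]]])

```text
time_s: 20.52
position: [0.4258, -0.1902, 0.2904]
tcp_rot: [[-0.091, 0.318, 0.944], [-0.996, -0.026, -0.087], [-0.003, -0.948, 0.319]]
force: [0.2, 0.8, 0.6]
opening: 0.596
```

```bash
python3 -c "
from h import *
go([(grasp(100,.006,.12),R20),(grasp(100,.006,.03),R20),(grasp(100,.007),R20)])
b=shot('top',0);a=shot('side',0)
for n,c in(('t',b),('s',a)):
  P=cloud(c)
  for w,h in((100,.024),(50,.0185)):
    u,v=pr(c,BASE[w]+h*NN).round().astype(int); m=brass(c); print(n,w,u,v,(P[v,u]-BASE[w]-h*NN).round(4))"
```

```text
t 20.525 p [ 0.4258 -0.1902  0.2904] F [0.15 0.79 0.56] op 0.5957259612960101 q [-46.   5. 111.  16.  51.  40.]
[0.0408, -0.0209, -0.1418] [-0.0058, -0.0234, -0.0487]
[0.0713, -0.0252, -0.2264] [-0.0058, -0.0234, -0.0487]
[0.081, -0.0265, -0.2537] [-0.0058, -0.0234, -0.0487]
t 100 384 214 [-0.0006  0.0003  0.0037]
t 50 408 216 [0.0004 0.0015 0.0039]
s 100 344 279 [-0.0001  0.0017 -0.    ]
s 50 359 302 [ 0.      0.0016 -0.0008]
```

play_rows(commands=[[[0.015,-0.01,-0.06],[-0.006,-0.023,-0.049]],[[0.03,-0.016,-0.11],[-0.006,-0.023,-0.049]],[[0.041,-0.02,-0.142],[-0.006,-0.023,-0.049]],[[0.051,-0.022,-0.17],[-0.006,-0.023,-0.049]],[[0.061,-0.024,-0.198],[-0.006,-0.023,-0.049]],[[0.071,-0.025,-0.226],[-0.006,-0.023,-0.049]],[[0.076,-0.026,-0.24],[-0.006,-0.023,-0.049]],[[0.081,-0.026,-0.253],[-0.006,-0.023,-0.049]],[[0.081,-0.026,-0.253],[-0.006,-0.023,-0.049]],[[0.081,-0.026,-0.253],[-0.006,-0.023,-0.049]]])

```text
time_s: 21.88
position: [0.5079, -0.2141, 0.0379]
tcp_rot: [[-0.129, 0.337, 0.933], [-0.992, -0.046, -0.12], [0.002, -0.94, 0.34]]
force: [-0.1, -0.4, 0.7]
opening: 0.599
```

play_rows(commands=[[[0,0,0],[0,0,0]],[[0,0,0],[0,0,0]],[[0,0,0],[0,0,0]],[[0,0,0],[0,0,0]],[[0,0,0],[0,0,0]],[[0,0,0],[0,0,0]],[[0,0,0],[0,0,0]]], gripper=0)

```text
time_s: 22.75
position: [0.5072, -0.2146, 0.0379]
tcp_rot: [[-0.131, 0.336, 0.933], [-0.991, -0.047, -0.123], [0.002, -0.941, 0.34]]
force: [-2.5, -0.5, 4.5]
opening: 0.286
```

```bash
python3 -c "
from h import *
from rig import read_state
s=read_state();print(s['position'],s['opening'],s['tcp_rot'].T@(BASE[100]-s['position']),grasp(100,.007))"
```

```text
[ 0.50715501 -0.21462422  0.03786374] 0.28585774110236073 [0.00210758 0.00295473 0.00120966] [ 0.50675819 -0.21668493  0.03664246]
```

play_rows(commands=[[[-0.006,0.001,0.012],[0,0,0]],[[-0.014,0.002,0.026],[0,0,0]],[[-0.025,0.003,0.055],[0,0,0]],[[-0.04,0.004,0.1],[0,0,0]],[[-0.06,0.005,0.15],[0,0,0]],[[-0.07,0.02,0.2],[0,0,0]],[[-0.065,0.06,0.25],[0,0,0]],[[-0.06,0.1,0.29],[0,0,0]],[[-0.06,0.1,0.29],[0,0,0]]])

```text
time_s: 23.88
position: [0.448, -0.1124, 0.3305]
tcp_rot: [[-0.126, 0.341, 0.932], [-0.992, -0.047, -0.117], [0.004, -0.939, 0.344]]
force: [-0.1, -0.6, -2.6]
opening: 0.288
```

```bash
python3 -c "
from h import *
half=Ro.from_rotvec([0,0,-np.radians(49)]).as_matrix()@PL
d=np.array([.0015,.003,.0012])
go([((.46,.0,.33),half),(place((-.03,-.012),.131,d,.19),PL)])"
```

```text
t 23.875 p [ 0.448  -0.1124  0.3305] F [-0.13 -0.64 -2.64] op 0.2875700065145 q [-34.   1. 109.  11.  53.  58.]
[0.012, 0.1124, -0.0005] [-0.1533, 0.5193, 0.8212]
[0.0665, 0.1882, -0.0063] [-0.3888, 0.4481, 1.653]
```

play_rows(commands=[[[0.012,0.04,0],[-0.153,0.519,0.821]],[[0.012,0.08,0],[-0.153,0.519,0.821]],[[0.012,0.112,0],[-0.153,0.519,0.821]],[[0.012,0.112,0],[-0.153,0.519,0.821]],[[0.012,0.112,0],[-0.153,0.519,0.821]],[[0.03,0.14,0],[-0.389,0.448,1.653]],[[0.05,0.17,0],[-0.389,0.448,1.653]],[[0.066,0.188,0],[-0.389,0.448,1.653]],[[0.066,0.188,0],[-0.389,0.448,1.653]],[[0.066,0.188,0],[-0.389,0.448,1.653]]])

```text
time_s: 25.12
position: [0.5124, 0.0734, 0.3246]
tcp_rot: [[1.0, -0.006, -0.001], [0.0, -0.179, 0.984], [-0.006, -0.984, -0.179]]
force: [-0.6, 0.2, -1.4]
opening: 0.288
```

```bash
python3 -c "
from h import *
d=np.array([.0015,.003,.0012])
go([(place((-.03,-.012),.131,d,.025),PL),(place((-.03,-.012),.131,d),PL)])"
```

```text
t 25.125 p [0.5124 0.0734 0.3246] F [-0.55  0.25 -1.44] op 0.28771741209956225 q [  2.  16.  88. -11.  77.   4.]
[0.0021, 0.0025, -0.1655] [0.0055, -0.0057, -0.0003]
[0.0021, 0.0025, -0.1905] [0.0055, -0.0057, -0.0003]
```

play_rows(commands=[[[0.002,0.002,-0.04],[0.005,-0.006,0]],[[0.002,0.002,-0.08],[0.005,-0.006,0]],[[0.002,0.002,-0.12],[0.005,-0.006,0]],[[0.002,0.002,-0.15],[0.005,-0.006,0]],[[0.002,0.002,-0.166],[0.005,-0.006,0]],[[0.002,0.002,-0.166],[0.005,-0.006,0]],[[0.002,0.002,-0.166],[0.005,-0.006,0]]])

```text
time_s: 26.0
position: [0.5151, 0.0752, 0.1611]
tcp_rot: [[1.0, 0.004, 0.007], [-0.006, -0.174, 0.985], [0.005, -0.985, -0.174]]
force: [-0.3, -0.1, -1.4]
opening: 0.289
```

```bash
python3 -c "
from h import *
d=np.array([.0015,.003,.0012])
go([(place((-.03,-.012),.131,d),PL)])
a=shot('side',0);P=cloud(a);f=a['frame'];h=cv2.cvtColor(f,cv2.COLOR_RGB2HSV)
u,v=pr(a,[.516,.0765,.168]).astype(int);print(u,v)
for r in range(v-8,v+16,2): print(r,[(c,*(P[r,c]*1000).astype(int).tolist(),int(h[r,c,0]),int(h[r,c,1])) for c in range(u-8,u+9,4)])"
```

```text
t 26.0 p [0.5151 0.0752 0.1611] F [-0.28 -0.09 -1.39] op 0.2892123442317289 q [  2.  28.  99. -12.  54.  10.]
[-0.0006, 0.0006, -0.0269] [0.0004, 0.0053, 0.0058]
285 171
163 [(277, 492, 73, 205, 10, 101), (281, 628, 324, -1, 13, 102), (285, 637, 312, 2, 15, 143), (289, 526, 73, 192, 0, 60), (293, 661, 301, 0, 13, 85)]
165 [(277, 491, 72, 200, 11, 78), (281, 143, -650, 786, 17, 96), (285, 519, 82, 183, 15, 140), (289, 525, 73, 186, 21, 124), (293, 569, 132, 132, 8, 10)]
167 [(277, 490, 71, 195, 15, 46), (281, 506, 79, 184, 18, 144), (285, 515, 76, 182, 10, 138), (289, 525, 73, 180, 18, 148), (293, 533, 67, 180, 90, 2)]
169 [(277, 491, 73, 188, 7, 100), (281, 503, 75, 181, 20, 142), (285, 511, 69, 181, 16, 144), (289, 520, 65, 181, 18, 139), (293, 534, 68, 173, 150, 3)]
171 [(277, 492, 76, 179, 19, 96), (281, 499, 69, 181, 17, 135), (285, 508, 64, 180, 18, 143), (289, 520, 65, 174, 16, 108), (293, 532, 65, 169, 102, 9)]
173 [(277, 491, 75, 173, 30, 4), (281, 498, 67, 176, 15, 113), (285, 508, 65, 173, 16, 150), (289, 520, 65, 168, 16, 90), (293, 552, 104, 129, 98, 10)]
175 [(277, 512, 
[... 183 characters left out ...]
09, 127, 14, 16), (285, 506, 61, 163, 16, 89), (289, 533, 92, 131, 60, 1), (293, 541, 84, 134, 96, 6)]
179 [(277, 503, 102, 131, 109, 10), (281, 512, 98, 130, 102, 6), (285, 521, 91, 131, 83, 5), (289, 530, 86, 130, 103, 9), (293, 538, 80, 131, 90, 5)]
181 [(277, 500, 97, 129, 99, 9), (281, 509, 92, 129, 103, 9), (285, 515, 82, 133, 103, 9), (289, 526, 80, 129, 103, 9), (293, 536, 75, 128, 100, 7)]
183 [(277, 495, 88, 131, 102, 6), (281, 505, 85, 129, 100, 8), (285, 513, 78, 130, 105, 7), (289, 520, 69, 133, 100, 7), (293, 530, 65, 131, 102, 6)]
185 [(277, 490, 80, 131, 95, 8), (281, 500, 75, 131, 101, 10), (285, 509, 72, 129, 90, 9), (289, 517, 63, 131, 101, 10), (293, 527, 61, 128, 96, 6)]
```

play_rows(commands=[[[0,0,-0.01],[0,0,0]],[[0,0,-0.018],[0,0,0]],[[0,0,-0.022],[0,0,0]],[[0,0,-0.025],[0,0,0]],[[0,0,-0.027],[0,0,0]],[[0,0,-0.029],[0,0,0]],[[0,0,-0.031],[0,0,0]],[[0,0,-0.032],[0,0,0]],[[0,0,-0.032],[0,0,0]],[[0,0,-0.032],[0,0,0]]])

```text
time_s: 27.3
position: [0.5151, 0.0757, 0.1296]
tcp_rot: [[1.0, 0.005, 0.006], [-0.005, -0.174, 0.985], [0.006, -0.985, -0.174]]
force: [-0.4, -0.1, -0.3]
opening: 0.286
```

```bash
python3 -c "
from h import *
a=shot('side',0);go([])
P=cloud(a).reshape(-1,3)
m=(P[:,0]>.55)&(P[:,0]<.605)&(P[:,1]>.046)&(P[:,1]<.056)&(P[:,2]>.06)&(P[:,2]<.15);print(np.median(P[m,2]),m.sum())"
```

```text
t 27.35 p [0.5151 0.0757 0.1296] F [-1.08 -0.2  -1.07] op 0.2851243634068408 q [  2.  31. 101. -13.  50.  11.]
0.12671890190969637 41
```

play_rows(commands=[[[0,0,0],[0,0,0]],[[0,0,0],[0,0,0]],[[0,0,0],[0,0,0]],[[0,0,0],[0,0,0]],[[0,0,0],[0,0,0]],[[0,0,0.01],[0,0,0]],[[0,0,0.03],[0,0,0]],[[0,-0.005,0.07],[0,0,0]],[[0,-0.02,0.12],[0,0,0]],[[0,-0.05,0.18],[0,0,0]]], gripper=0.045)

```text
time_s: 28.6
position: [0.5146, 0.0279, 0.3073]
tcp_rot: [[1.0, 0.005, 0.004], [-0.003, -0.174, 0.985], [0.006, -0.985, -0.174]]
force: [1.0, -0.3, 0.3]
opening: 0.519
```

play_rows(commands=[[[-0.02,-0.04,0.01],[0,0,-0.4]],[[-0.04,-0.08,0.01],[0,0,-0.8]],[[-0.04,-0.12,0.01],[0,0,-0.8]],[[-0.04,-0.12,0.01],[0,0,-0.8]],[[-0.04,-0.12,0.01],[0,0,-0.8]],[[-0.04,-0.12,0.01],[0,0,-0.8]]])

```text
time_s: 29.35
position: [0.4751, -0.0925, 0.316]
tcp_rot: [[0.693, -0.121, 0.711], [-0.721, -0.125, 0.682], [0.007, -0.985, -0.174]]
force: [-0.1, -0.5, 0.4]
opening: 0.519
```

```bash
python3 -c "
from h import *
a=shot('side',0);b=shot('top',0);go([((.43,-.25,.30),R20),(grasp(50,.006,.12),R20)])
for n,c in(('s',a),('t',b)):
  P=cloud(c).reshape(-1,3)
  m=(P[:,0]>.535)&(P[:,0]<.56)&(P[:,1]>.05)&(P[:,1]<.125)&(P[:,2]>.06)&(P[:,2]<.15);z=np.median(P[m,2])
  m=(P[:,0]>.49)&(P[:,0]<.52)&(P[:,1]>.315)&(P[:,1]<.385)&(P[:,2]>.06)&(P[:,2]<.15);zg=np.median(P[m,2])
  print(n,'wpan',z,'gpan',zg,'tilt',(z-zg)/.26)
"
```

```text
t 29.45 p [ 0.475  -0.0921  0.3158] F [-0.35 -0.31  0.84] op 0.5185010118182499 q [-18.  16.  90.  -9.  78.  30.]
[-0.045, -0.1579, -0.0158] [0.1734, -0.5133, -0.883]
[-0.0176, -0.1829, -0.1668] [0.1734, -0.5133, -0.883]
s wpan 0.10754729265333773 gpan 0.10190387127896583 tilt 0.021705466824507323
t wpan 0.10824395596773428 gpan 0.10262792089735595 tilt 0.021600134886070512
```

The tilt is about +0.02 rad, inside the band, so the 50 g weight stays in the rack. I'll let the beam settle and check again.

play_rows(commands=[[[-0.02,0,0.02],[0,0,0]],[[-0.02,0,0.02],[0,0,0]],[[-0.02,0,0.02],[0,0,0]],[[-0.02,0,0.02],[0,0,0]],[[-0.02,0,0.02],[0,0,0]],[[-0.02,0,0.02],[0,0,0]],[[-0.02,0,0.02],[0,0,0]],[[-0.02,0,0.02],[0,0,0]]])

```text
time_s: 30.45
position: [0.4552, -0.0923, 0.3355]
tcp_rot: [[0.693, -0.121, 0.711], [-0.721, -0.125, 0.681], [0.006, -0.985, -0.174]]
force: [0.4, 0.3, 0.2]
opening: 0.515
```

```bash
python3 -c "
from h import *
a=shot('side',0);b=shot('top',0)
for n,c in(('s',a),('t',b)):
  P=cloud(c).reshape(-1,3)
  m=(P[:,0]>.535)&(P[:,0]<.56)&(P[:,1]>.05)&(P[:,1]<.125)&(P[:,2]>.06)&(P[:,2]<.15);z=np.median(P[m,2])
  m=(P[:,0]>.49)&(P[:,0]<.52)&(P[:,1]>.315)&(P[:,1]<.385)&(P[:,2]>.06)&(P[:,2]<.15);zg=np.median(P[m,2])
  print(n,'wpan',z,'gpan',zg,'tilt',(z-zg)/.26)
A=cv2.resize(a['frame'][110:210,230:340],(495,450),interpolation=2);B=cv2.resize(a['frame'][230:330,305:405],(300,300),interpolation=2)
im=np.zeros((450,800,3),np.uint8);im[:,:495]=A;im[:300,500:]=B;cv2.imwrite('pics/c10.png',im[...,::-1])"
```

```text
s wpan 0.10761800726620419 gpan 0.10211021442901735 tilt 0.021183818604564735
t wpan 0.10797282134044828 gpan 0.10237943705813146 tilt 0.02151301647044929
```

View pics/c10.png

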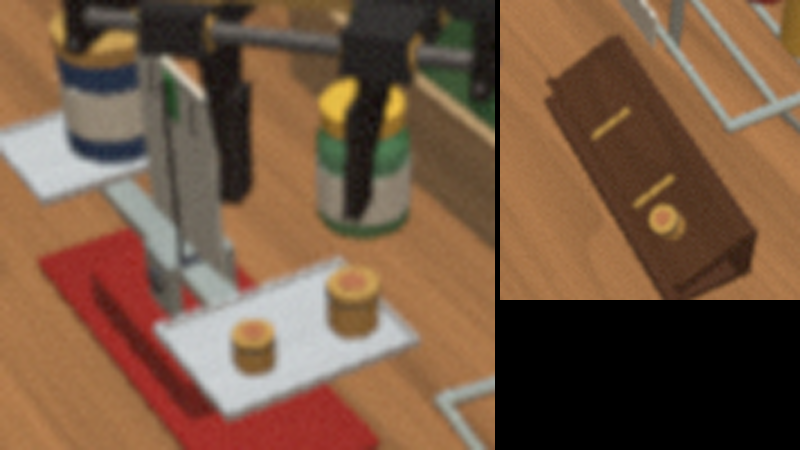

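Both weights stand upright on the pan at (353,300) and (254,347). The pointer (170,100) lies on the green band, the tin is in place, and the 50 g weight is in its slot (663,222).

```bash
python3 -c "
from rig import *
print(hand_in())"
```

```text
the job is handed in; nothing more can be done
None
```

I set the 200 g and 100 g weights upright, side by side, on the empty pan, and the beam came to rest level enough for the green band. I then handed the job in at about 30.5 s of the 72 s allowed; the hand-in gave no verdict.

- **Beam:** both cameras put the tilt at about +0.021 rad, against a band of ±0.06. It read the same a second earlier, and the last picture shows the pointer on the green.
- **Choice of weights:** with only the 200 g weight on, the pan stayed on its stop, so I added the 100 g. The 50 g weight was not needed and stayed in its rack slot.
- **Everything else:** the tin is on its pan and the arm was clear of everything at the end. I saw no other goods disturbed, but I made no separate final check of each one.

**What disagreed:** the first two attempts to grip the 200 g weight closed on nothing. The cameras showed the fingertips about 33 mm short of where the stated tool data put them. I corrected for that, and the later grips all held, reading about 31 mm on the 200 g and 25 mm on the 100 g. The misses left the weight standing in its slot.

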